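# Load the reagent carrier

### The job

Load the analyser's reagent carrier: stand each of the three capped bottles upright in the pocket that matches its shape and size (large round, small round, rectangular), setting it gently down onto the pocket's floor, not dropping it. Leave the three open, empty bottles standing where they are.

Things in the scene. Friction and masses are not known exactly. Their poses are not given: they have to be found in the camera images.
- big_bottle_center (a point): White plastic capped reagent bottle, round, 56 mm in diameter, straight wall up to 60 mm, then a sloping shoulder to a closed, ribbed, flat-topped screw cap 34 mm in diameter, in all 88 mm high. Loose, stands upright on the table, grip it by the straight wall. The point is its centre on the upright axis, 44 mm above its underside; z is up the bottle.
- small_bottle_center (a point): White plastic capped reagent bottle, round, 36 mm in diameter, straight wall up to 54 mm, then a short sloping shoulder to a closed, ribbed, flat-topped screw cap 26 mm in diameter, in all 76 mm high. Loose, stands upright on the table, grip it by the straight wall. The point is its centre on the upright axis, 38 mm above its underside; z is up the bottle.
- flat_bottle_center (a point): White plastic capped reagent bottle, rectangular, 36 mm along its own x by 62 mm along its own y, straight walls up to 56 mm, then a round neck with a closed, ribbed, flat-topped screw cap 30 mm in diameter, in all 76 mm high. Loose, stands upright on the table, grip it by the straight wall. The point is its centre on the upright axis, 38 mm above its underside; z is up the bottle.
- big_open_center (a point): Look-alike: empty white plastic bottle of the same body as the big capped one (round, 56 mm in diameter, straight wall up to 60 mm), without a cap: an open neck 29 mm wide with a dark hole, in all 84 mm high. Loose and light, stands upright, not to be moved. The point is on its upright axis, 44 mm above its underside; z is up.
- small_open_center (a point): Look-alike: empty white plastic bottle of the same body as the small capped one (round, 36 mm in diameter, straight wall up to 54 mm), without a cap: an open neck 21 mm wide with a dark hole, in all 72 mm high. Loose and light, stands upright, not to be moved. The point is on its upright axis, 38 mm above its underside; z is up.
- flat_open_center (a point): Look-alike: empty white plastic bottle of the same body as the flat capped one (rectangular, 36 mm along its own x by 62 mm along its own y, straight walls up to 56 mm), without a cap: an open neck 25 mm wide with a dark hole, in all 72 mm high. Loose and light, stands upright, not to be moved. The point is on its upright axis, 38 mm above its underside; z is up.
- big_pocket: Pocket block for the big bottle: white plastic block 88 x 88 x 18 mm with a large round recess 72 mm in diameter, 14 mm deep (its floor, a dark rubber pad, 4 mm above the block's underside). Origin: centre of the underside, 4 mm above the table; z up. It is fixed in the aluminium carrier, a tray with 14 mm walls in which the three blocks stand side by side in a row along their y axes, 92 mm apart, in any order.
- small_pocket: Pocket block for the small bottle: white plastic block 88 x 88 x 18 mm with a small round recess 52 mm in diameter, 14 mm deep (its floor, a dark rubber pad, 4 mm above the block's underside). Origin: centre of the underside, 4 mm above the table; z up. It is fixed in the aluminium carrier, a tray with 14 mm walls in which the three blocks stand side by side in a row along their y axes, 92 mm apart, in any order.
- flat_pocket: Pocket block for the flat bottle: white plastic block 88 x 88 x 18 mm with a rectangular recess 52 mm along the block's x and 78 mm along its y, 14 mm deep (its floor, a dark rubber pad, 4 mm above the block's underside). Origin: centre of the underside, 4 mm above the table; z up. It is fixed in the aluminium carrier, a tray with 14 mm walls in which the three blocks stand side by side in a row along their y axes, 92 mm apart, in any order.
Things that resemble listed ones, but are neither listed nor needed, are in the scene too. Leave any orange look-alike of the part that bears small_bottle_center alone.

How it is judged:
At the end, for the whole second after the job is handed in: Each capped bottle stands in its matching pocket: axis within 14 mm of the pocket's centre, underside within 5 mm of the pocket floor, upright within 0.12 rad, released and at rest; each open bottle stands upright within 25 mm of where it began (horizontal distance between big_bottle_center and big_pocket below 0.014 m and z of big_bottle_center in the frame of big_pocket below 0.053 m and angle between each of big_bottle_center, small_bottle_center, flat_bottle_center, big_open_center, small_open_center, flat_open_center's own z axis and vertical below 0.12 rad and linear speed of each of big_bottle, small_bottle, flat_bottle below 0.02 m/s and horizontal distance between small_bottle_center and small_pocket below 0.014 m and z of small_bottle_center in the frame of small_pocket below 0.047 m and horizontal distance between flat_bottle_center and flat_pocket below 0.014 m and z of flat_bottle_center in the frame of flat_pocket below 0.047 m and distance of each of big_open_center, small_open_center, flat_open_center from where it was at the start of the episode below 0.025 m); the robot touches nothing.
It fails at once if a capped bottle is dropped or slammed into its pocket (faster than 0.6 m/s close over it) ((horizontal distance between big_bottle_center and big_pocket below 0.05 m and z of big_bottle_center in the frame of big_pocket below 0.1 m and linear speed of big_bottle above 0.6 m/s) or (horizontal distance between small_bottle_center and small_pocket below 0.05 m and z of small_bottle_center in the frame of small_pocket below 0.1 m and linear speed of small_bottle above 0.6 m/s) or (horizontal distance between flat_bottle_center and flat_pocket below 0.05 m and z of flat_bottle_center in the frame of flat_pocket below 0.1 m and linear speed of flat_bottle above 0.6 m/s)).
It fails at once if an open bottle is shifted by more than 25 mm or knocked over ((distance of big_open_center from where it was at the start of the episode above 0.025 m or angle between big_open_center's own z axis and vertical above 0.5 rad) or (distance of small_open_center from where it was at the start of the episode above 0.025 m or angle between small_open_center's own z axis and vertical above 0.5 rad) or (distance of flat_open_center from where it was at the start of the episode above 0.025 m or angle between flat_open_center's own z axis and vertical above 0.5 rad)).
It also fails if it takes over 80 s, if anything falls off the work surface, if the arm or the gripper's body presses on something with over 40 N, if the wrist force passes 120 N, or if a joint passes its speed limit or range.

### The arm

A 7-joint arm with a two-finger parallel gripper is mounted at the origin on the work surface. World frame = base frame: x ahead of the robot, y to its left, z up, the work surface at z = 0. Lengths are in m, angles in rad, forces in N, time in s.
With the tool pointing down it reaches from about 0.425 to 0.925 m from the base axis. Payload 6.8 kg.
Tool frame: the origin (TCP) lies at the very end of the fingers, on their centre line; the grasp point (between the pads) lies 19 mm behind it; z points along the fingers, y is the direction in which the jaws open and shut (so a half turn about z gives the same grasp; the last joint's range is limited). The gripper opens to 88 mm and grips with 3 to 60 N. Pads are 20 mm wide; open, the fingers measure 115 mm over their backs; the gripper's body (75 mm by 178 mm) begins 61 mm behind the grasp point.
Start: joints at [1.015, 0.477, 0.022, 1.555, -0.011, 1.109, -0.083], TCP at [0.292, -0.608, 0.2] pointing down, gripper open.
Joint ranges: [-2.96, 2.96], [-0.34, 2.1], [-1.41, 1.46], [0.24, 2.44], [-1.37, 4.51], [0.17, 1.92], [-2.96, 2.96]. Speed limits (rad/s): [2.39, 2.39, 3.14, 3.14, 3.14, 3.14, 3.14].

### API

Orientations are given as a rotation vector (axis times angle).
In Python, from cell import arm, viewer, order gives the robot as it stands.
- The arm moves only by the tool send_rows, never from a script. Its arguments are lists of equal length, an entry for each row: "angular": the turn, a rotation vector about the tool's x, y, z in degrees, a list of three; "linear": the shift along the tool's x, y, z in m, a list of three; "grip": the opening, from 0 (shut) to 1 (fully open). In form: {"angular": [[ax, ay, az], ...], "linear": [[tx, ty, tz], ...], "grip": [grip, ...]}. A call has 1 to 5 rows; each row shifts and turns the commanded pose from where the row before left it, along the tool's axes as they then stand; what a row does not reach is not made up. A row lasts 1/10 s, in which the tool goes at most 50 mm and 8.59 degrees, less where a joint would pass 70% of its speed; a pose out of reach is approached as far as the arm can. A call with a gripper value outside its range is refused whole. The fingers move at their own pace and stop on an object; "grip_force" is the grip in N (left out, the last holds). Time passes only in rows, so rows that do not move let the fingers close. It gives the time, the measured TCP pose, the force and the opening at its end, in the units of the state.
- arm.state(): the state, without advancing time (a new reading comes with each control period).
- viewer.camera(name): name is "side" or "top"; returns the picture (384x512x3 uint8, blue, green, red); there is no depth.
- viewer.get_calibration(name): a dict with "intrinsics" (3x3 intrinsics, pixels), "extrinsics" (4x4, takes a point from world to camera coordinates). Camera axes: x right, y up, looking along -z (the intrinsics and any distortion apply to the point x, -y, -z); pixel columns grow to the right and rows downward; lengths in m; the calibration is good to about 2 mm. A picture is of the moment at which its call begins. get_calibration takes no time and is no camera call.
- order.sign_off(): hands the job in, once; it reports no verdict.
The state is a dict: "clock": time; "qpos": joint angles; "dq": joint speeds; "tau": joint torques, N m; "eef_pos": TCP position; "orientation": TCP orientation; "contact_force": force on the tool from outside, world axes, zero at the start; "torque": the same for the moment, N m; "finger_gap": finger opening in m.
Only numpy, scipy, OpenCV 4.12 (cv2) and the standard library are available. Lean on these libraries where they do the work, as an engineer would, in place of code of your own. Each camera call takes 0.05 s, during which the arm holds its last target.

## Working session

There is one attempt and no reset: what is moved stays moved. The work goes in short steps, Python scripts to look and compute and a tool call to move; the robot and the scene stay as the last step left them, time stands still between calls to the robot, and variables do not carry over. Pictures are saved under pics/ and viewed, and the job is handed in when it is done.

Besides the shell and the picture viewer there is one more tool, called after "Emit:" as name(argument=value, ...) on one line, values as JSON. send_rows: Moves the arm, as the interface text tells. Its arguments: {"type":"object","properties":{"angular":{"type":"array"},"linear":{"type":"array"},"grip":{"type":"array"},"grip_force":{"type":"number"}},"required":["angular","linear","grip"]}

```bash
ls; mkdir -p pics
python3 - <<'E'
from cell import arm, viewer, order
import cv2
for n in("top","side"):
    im=viewer.camera(n); cv2.imwrite(f"pics/{n}0.png",im)
    c=viewer.get_calibration(n); print(n,c)
s=arm.state(); print(s)
E
```

```text
pics
top {'intrinsics': array([[422.7894857 ,   0.        , 257.06397822],
       [  0.        , 422.7894857 , 195.33943074],
       [  0.        ,   0.        ,   1.        ]]), 'extrinsics': array([[-0.02669082, -0.99958355, -0.01096891,  0.00721827],
       [ 0.98448574, -0.02818813,  0.17318561, -0.52330635],
       [-0.17342268, -0.00617627,  0.98482812, -0.98114502],
       [ 0.        ,  0.        ,  0.        ,  1.        ]])}
side {'intrinsics': array([[347.7619603 ,   0.        , 254.79026864],
       [  0.        , 347.7619603 , 190.38900819],
       [  0.        ,   0.        ,   1.        ]]), 'extrinsics': array([[-0.94315992, -0.33204993, -0.0138641 ,  0.48989726],
       [ 0.23566009, -0.69762278,  0.67659942, -0.17165062],
       [-0.2343367 ,  0.63487423,  0.73622077, -0.76914834],
       [ 0.        ,  0.        ,  0.        ,  1.        ]])}
{'clock': 0.1, 'qpos': array([ 1.01490292,  0.47770188,  0.0223611 ,  1.55632151, -0.01150683,
        1.10936373, -0.08309594]), 'dq': array([ 9.95300452e-04, -3.43393459e-03,  6.76426082e-04, -2.49478940e-03,
        5.43429457e-04, -5.22706631e-05, -8.38298893e-04]), 'tau': array([ 3.80903541e-03, -5.84088385e+01,  1.53965358e+00, -2.73315614e+01,
       -5.42707171e-02,  1.30157990e-02,  8.08460959e-05]), 'eef_pos': array([ 0.29198191, -0.60792639,  0.19880292]), 'orientation': array([-3.06162267e+00, -6.97184110e-01,  7.67699841e-04]), 'contact_force': array([ 0.0360536 , -0.35652183, -0.38024316]), 'torque': array([0.02792222, 0.00022135, 0.01838724]), 'finger_gap': 0.08799150140630929}
```

View pics/top0.png

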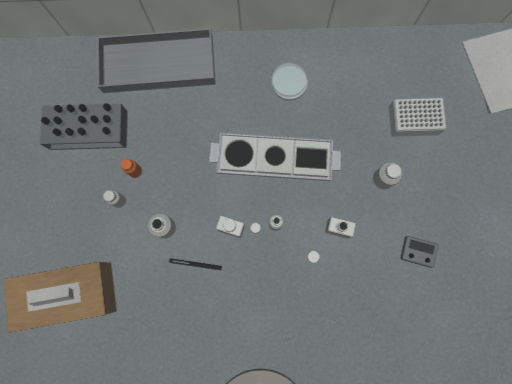

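View pics/side0.png

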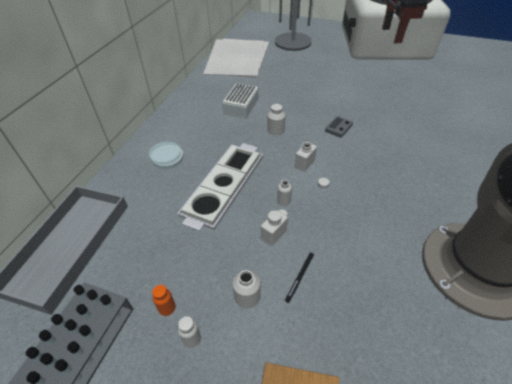

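```bash
cat > h.py <<'E'
import numpy as np, cv2
from cell import arm, viewer, order
def proj(n,P):
    c=viewer.get_calibration(n);E=np.array(c["extrinsics"]);K=np.array(c["intrinsics"])
    p=E[:3,:3]@np.array(P,float)+E[:3,3]; q=K@np.array([p[0],-p[1],-p[2]]); return q[:2]/q[2]
def unproj(n,uv,z):
    c=viewer.get_calibration(n);E=np.array(c["extrinsics"]);K=np.array(c["intrinsics"])
    d=np.linalg.inv(K)@np.array([uv[0],uv[1],1.]); d=np.array([d[0],-d[1],-d[2]])
    R=E[:3,:3];o=-R.T@E[:3,3];w=R.T@d
    return o+w*(z-o[2])/w[2]
def tri(uvt,uvs):
    L=[]
    for n,uv in(("top",uvt),("side",uvs)):
        a=unproj(n,uv,0);b=unproj(n,uv,.3);d=(b-a)/np.linalg.norm(b-a);L.append((a,d))
    A=sum(np.eye(3)-np.outer(d,d) for a,d in L);B=sum((np.eye(3)-np.outer(d,d))@a for a,d in L)
    return np.linalg.solve(A,B)
def crop(src,dst,x0,y0,w,h,s):
    im=cv2.imread(src) if isinstance(src,str) else src
    c=cv2.resize(im[y0:y0+h,x0:x0+w],None,fx=s,fy=s,interpolation=cv2.INTER_CUBIC)
    for x in range((x0//10+1)*10,x0+w,10): cv2.putText(c,str(x),((x-x0)*s,8),0,.3,(0,255,255)); c[10:16,(x-x0)*s]=(0,255,255)
    for y in range((y0//10+1)*10,y0+h,10): cv2.putText(c,str(y),(0,(y-y0)*s),0,.3,(0,255,255)); c[(y-y0)*s,20:26]=(0,255,255)
    cv2.imwrite(dst,c)
E
python3 - <<'E'
from h import *
print(proj("top",[.292,-.608,.2]),proj("side",[.292,-.608,.2]))
crop("pics/top0.png","pics/c1.png",205,125,140,60,5)
crop("pics/top0.png","pics/c2.png",90,150,90,90,6)
crop("pics/top0.png","pics/c3.png",210,205,150,60,5)
crop("pics/top0.png","pics/c4.png",370,155,40,40,10)
E
```

```text
[564.83602066 288.97733963] [388.42644346  42.85036582]
```

View pics/c1.png

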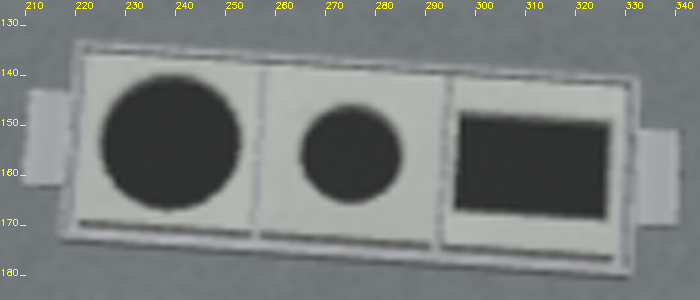

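View pics/c2.png

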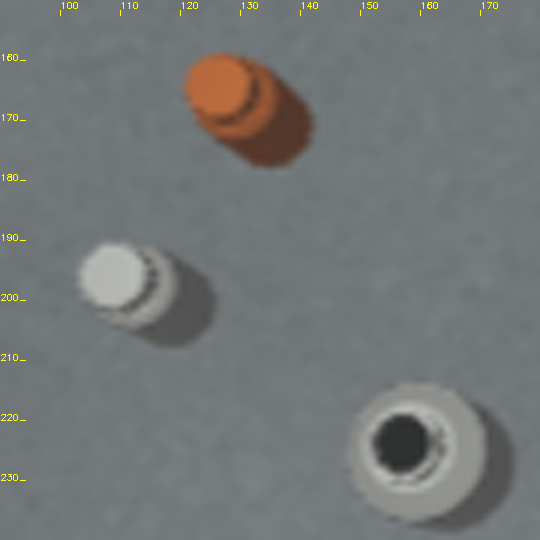

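View pics/c3.png

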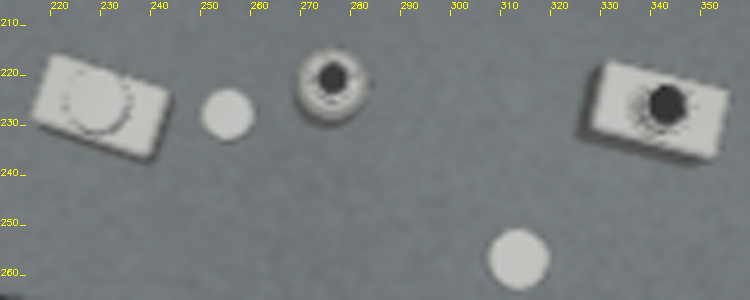

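View pics/c4.png

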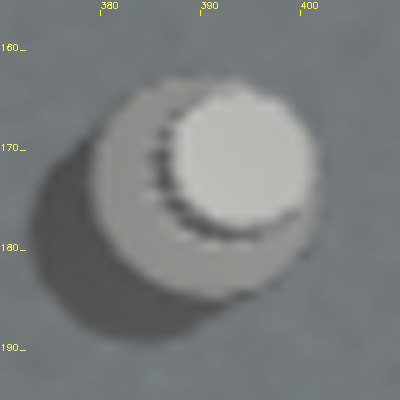

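Run:
```python
from h import *
f=lambda c,x0,y0,s:((c[0]+.5)/s-.5+x0,(c[1]+.5)/s-.5+y0)
r=np.round
for z in(.008,.022):
  P=[unproj("top",f(c,205,125,5),z) for c in((171,142),(352,154),(533,166))]
  print(r(P,4),np.linalg.norm(P[1]-P[0]),np.linalg.norm(P[2]-P[1]),np.degrees(np.arctan2(*(P[2]-P[0])[:2])))
P={}
P['small']=unproj("top",f((112,275),90,150,6),.076)
P['big']=unproj("top",f((242,158),370,155,10),.088)
P['flat']=unproj("top",f((95,101),210,205,5),.076)
P['bigo']=unproj("top",f((402,443),90,150,6),.084)
P['smallo']=unproj("top",f((333,77),210,205,5),.072)
P['flato']=unproj("top",f((667,104),210,205,5),.072)
P['orange']=unproj("top",f((220,88),90,150,6),.076)
for k,p in P.items(): print(k,r(p,4),r(proj("side",p),1))
C=[unproj("top",f(c,210,205,5),.056) for c in((50,53),(172,90),(155,158),(33,122))]
print(r(C,4),r(np.mean(C,0),4)); 
for i in range(4):
  d=C[(i+1)%4]-C[i]; print(np.linalg.norm(d),np.degrees(np.arctan2(d[1],d[0])))
crop("pics/side0.png","pics/s1.png",175,140,150,90,5)
crop("pics/side0.png","pics/s2.png",225,90,100,70,6)
crop("pics/side0.png","pics/s3.png",145,260,130,90,6)
```

```text
[[ 0.6415  0.0369  0.008 ]
 [ 0.6324 -0.0557  0.008 ]
 [ 0.6234 -0.1479  0.008 ]] 0.09302984804651114 0.09266145234559707 -174.3789850078218
[[ 0.6376  0.0362  0.022 ]
 [ 0.6286 -0.0551  0.022 ]
 [ 0.6196 -0.1461  0.022 ]] 0.09178822916645321 0.09142475024297333 -174.37898500782174
small [0.5279 0.3444 0.076 ] [185.4 323.2]
big [ 0.5661 -0.3293  0.088 ] [276.1 106.9]
flat [0.4502 0.0607 0.076 ] [274.4 215.6]
bigo [0.4572 0.2269 0.084 ] [245.5 276.2]
smallo [ 0.4588 -0.0506  0.072 ] [284.4 182.1]
flato [ 0.4418 -0.2058  0.072 ] [306.2 144.7]
orange [0.6025 0.3038 0.076 ] [160.  290.3]
[[0.4759 0.0833 0.056 ]
 [0.4566 0.0255 0.056 ]
 [0.4245 0.0342 0.056 ]
 [0.4432 0.0918 0.056 ]] [0.4501 0.0587 0.056 ]
0.06100737396152 -108.49496560053983
0.03322541832144128 164.76733536995712
0.060521497854276116 72.0486282855738
0.03382954368948137 -14.461800886352478
```

View pics/s1.png

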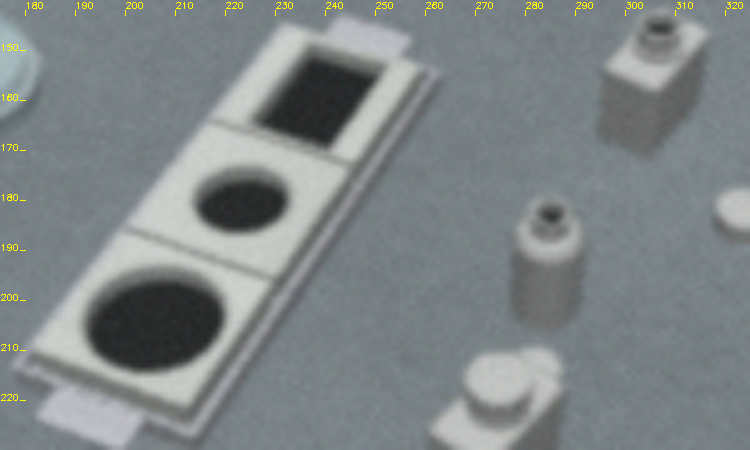

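View pics/s2.png

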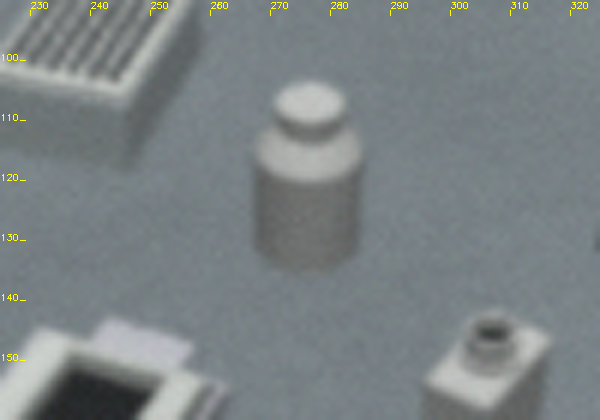

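View pics/s3.png

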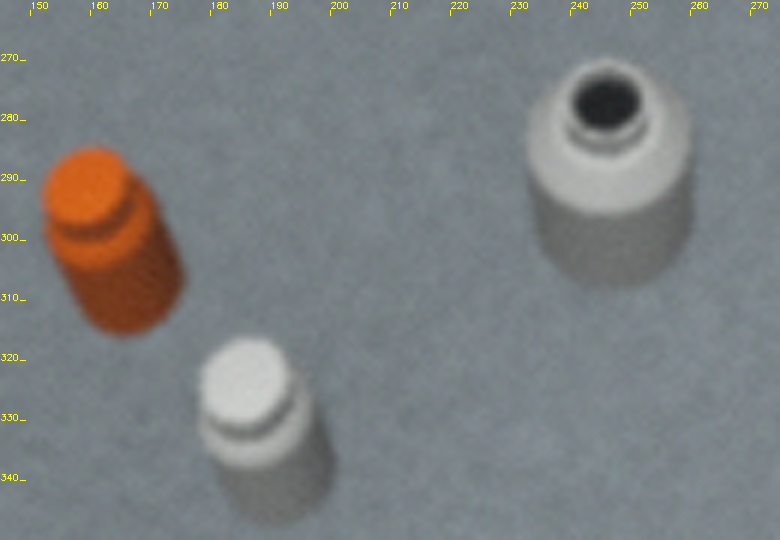

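```bash
cat >> h.py <<'E'
from scipy.spatial.transform import Rotation as Ro
def delta(target,jaw_deg):
    """rotation and shift in tool frame to target TCP pos w/ tool down and jaw axis along jaw_deg (world)"""
    s=arm.state();R=Ro.from_rotvec(s["orientation"])
    best=None
    for a in(jaw_deg,jaw_deg+180):
        a=np.radians(a);y=np.array([np.cos(a),np.sin(a),0]);z=np.array([0,0,-1.]);x=np.cross(y,z)
        G=Ro.from_matrix(np.stack([x,y,z],1));rv=(R.inv()*G).as_rotvec(degrees=True)
        print("jaw",round(np.degrees(a)),"rot tool deg",np.round(rv,2),"norm",np.linalg.norm(rv).round(1),"| shift in final tool frame",np.round(G.inv().apply(np.array(target)-s["eef_pos"]),4))
    print("shift now-frame",np.round(R.inv().apply(np.array(target)-s["eef_pos"]),4))
    print("t",s["clock"],"pos",np.round(s["eef_pos"],4),"q",np.round(s["qpos"],2),"F",np.round(s["contact_force"],1),"gap",round(s["finger_gap"],4))
E
python3 - <<'E'
from h import *
s=arm.state();print(np.round(Ro.from_rotvec(s["orientation"]).as_matrix(),3))
delta([.566,-.3293,.14],-5.6)
E
```

```text
[[ 0.901  0.433 -0.001]
 [ 0.433 -0.901  0.001]
 [-0.    -0.002 -1.   ]]
jaw -6 rot tool deg [-9.000e-02 -4.000e-02 -5.874e+01] norm 58.7 | shift in final tool frame [0.304  0.2455 0.0588]
jaw 174 rot tool deg [-5.0000e-02  1.0000e-01  1.2126e+02] norm 121.3 | shift in final tool frame [-0.304  -0.2455  0.0588]
shift now-frame [ 0.3676 -0.1324  0.059 ]
t 0.1 pos [ 0.292  -0.6079  0.1988] q [ 1.01  0.48  0.02  1.56 -0.01  1.11 -0.08] F [ 0.  -0.4 -0.4] gap 0.088
```

Emit:
send_rows(angular=[[0,0,-8.4],[0,0,-8.4],[0,0,-8.4],[0,0,-8.4],[0,0,-8.4]], linear=[[0,0,0],[0,0,0],[0,0,0],[0,0,0],[0,0,0]], grip=[1,1,1,1,1], grip_force=25)

```text
clock: 0.6
eef_pos: [0.2921, -0.6081, 0.1991]
orientation: [-2.604, -1.756, -0.0]
contact_force: [0.8, 0.3, -0.0]
finger_gap: 0.0878
```

Emit:
send_rows(angular=[[0,0,-8.4],[0,0,-8.4],[0,0,0],[0,0,0],[0,0,0]], linear=[[0,0,0],[0,0,0],[0.03,0.025,0],[0.038,0.03,0],[0.038,0.03,0]], grip=[1,1,1,1,1])

```text
clock: 1.1
eef_pos: [0.3873, -0.5102, 0.1991]
orientation: [-2.328, -2.109, -0.0]
contact_force: [0.2, 0.4, -1.1]
finger_gap: 0.0873
```

Emit:
send_rows(angular=[[0,0,0],[0,0,0],[0,0,0],[0,0,0],[0,0,0]], linear=[[0.038,0.03,0],[0.038,0.03,0],[0.038,0.03,0],[0.03,0.025,0],[0.02,0.015,0]], grip=[1,1,1,1,1])

```text
clock: 1.6
eef_pos: [0.5348, -0.3567, 0.1993]
orientation: [-2.321, -2.116, -0.002]
contact_force: [-0.5, -0.1, 0.8]
finger_gap: 0.0878
```

Run:
```python
from h import *
delta([.566,-.3293,.025],-5.6)
```

```text
jaw -6 rot tool deg [ 0.02 -0.09  0.29] norm 0.3 | shift in final tool frame [0.0303 0.0284 0.1743]
jaw 174 rot tool deg [ 1.5000e-01  3.0000e-02 -1.7971e+02] norm 179.7 | shift in final tool frame [-0.0303 -0.0284  0.1743]
shift now-frame [0.0299 0.0285 0.1744]
t 1.6 pos [ 0.5348 -0.3567  0.1993] q [ 0.71  0.44 -0.29  1.62  0.14  1.1   0.28] F [-0.5 -0.1  0.8] gap 0.0878
```

Emit:
send_rows(angular=[[0,0,0],[0,0,0],[0,0,0],[0,0,0],[0,0,0]], linear=[[0.015,0.014,0],[0.015,0.0145,0],[0,0,0.03],[0,0,0.04],[0,0,0.02]], grip=[1,1,1,1,1])

```text
clock: 2.1
eef_pos: [0.5617, -0.3324, 0.1061]
orientation: [-2.323, -2.109, 0.003]
contact_force: [0.0, 0.5, -0.5]
finger_gap: 0.0879
```

Run:
```python
from h import *
delta([.566,-.3293,.025],-5.6)
im=viewer.camera("side"); crop(im,"pics/b1.png",225,60,110,90,6)
im=viewer.camera("top"); crop(im,"pics/b2.png",340,130,110,90,6)
```

```text
jaw -6 rot tool deg [-0.25 -0.09  0.09] norm 0.3 | shift in final tool frame [0.0035 0.004  0.0811]
jaw 174 rot tool deg [ 1.4000e-01 -4.0000e-01 -1.7991e+02] norm 179.9 | shift in final tool frame [-0.0035 -0.004   0.0811]
shift now-frame [0.0033 0.0044 0.081 ]
t 2.1 pos [ 0.5617 -0.3324  0.1061] q [ 0.64  0.55 -0.29  1.67  0.18  0.94  0.19] F [ 0.   0.5 -0.5] gap 0.0879
```

View pics/b1.png

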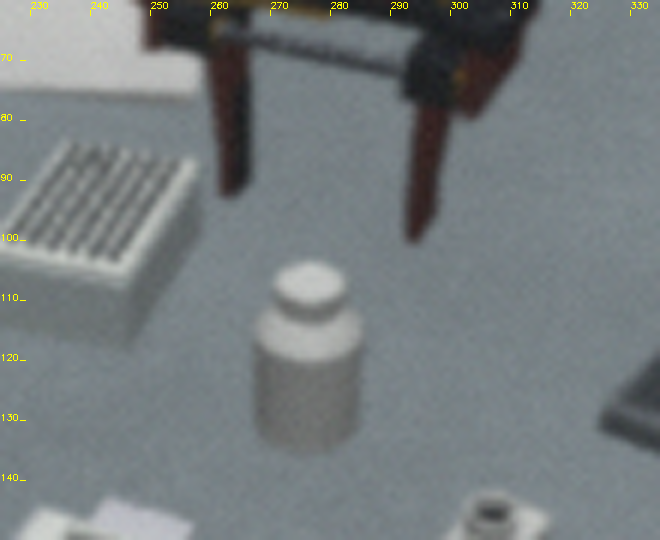

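View pics/b2.png

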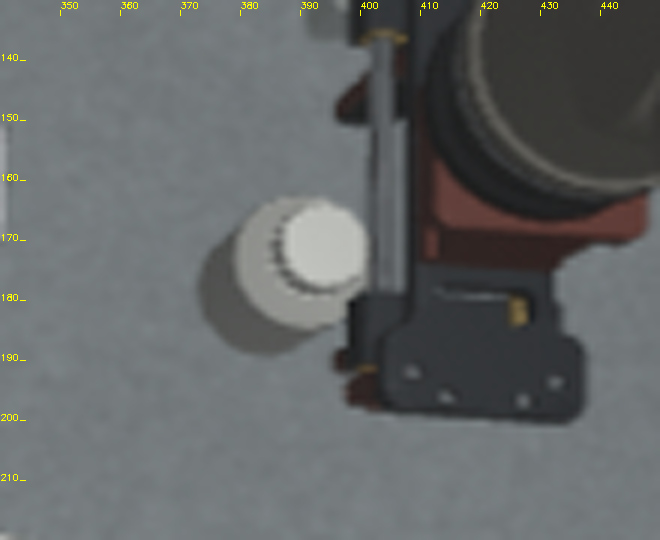

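Emit:
send_rows(angular=[[0,0,0],[0,0,0],[0,0,0],[0,0,0],[0,0,0]], linear=[[0.0015,0.002,0],[0,0,0.025],[0,0,0.03],[0,0,0.018],[0,0,0]], grip=[1,1,1,1,1])

```text
clock: 2.7
eef_pos: [0.5652, -0.3317, 0.0359]
orientation: [-2.325, -2.11, 0.001]
contact_force: [0.3, -0.8, -0.3]
finger_gap: 0.0877
```

Run:
```python
from h import *
delta([.566,-.3293,.025],-5.6)
```

```text
jaw -6 rot tool deg [-0.1  -0.04  0.06] norm 0.1 | shift in final tool frame [0.0025 0.0005 0.0109]
jaw 174 rot tool deg [ 7.0000e-02 -1.6000e-01 -1.7994e+02] norm 179.9 | shift in final tool frame [-0.0025 -0.0005  0.0109]
shift now-frame [0.0025 0.0005 0.0109]
t 2.7 pos [ 0.5652 -0.3317  0.0359] q [ 0.63  0.64 -0.27  1.71  0.22  0.82  0.16] F [ 0.3 -0.8 -0.3] gap 0.0877
```

Emit:
send_rows(angular=[[0,0,0],[0,0,0],[0,0,0],[0,0,0],[0,0,0]], linear=[[0.0025,0.0005,0.0105],[0,0,0],[0,0,0],[0,0,0],[0,0,0]], grip=[1,1,0.5,0.5,0.5], grip_force=25)

```text
clock: 3.2
eef_pos: [0.5669, -0.3299, 0.0269]
orientation: [2.326, 2.111, 0.001]
contact_force: [0.8, -0.1, 1.3]
finger_gap: 0.0676
```

Emit:
send_rows(angular=[[0,0,0],[0,0,0],[0,0,0]], linear=[[0,0,0],[0,0,0],[0,0,0]], grip=[0.3,0.3,0.3])

```text
clock: 3.5
eef_pos: [0.5668, -0.3299, 0.0265]
orientation: [2.326, 2.111, 0.0]
contact_force: [-0.5, -0.4, 1.7]
finger_gap: 0.055
```

Run:
```python
from h import *
delta([.6395,.0365,.135],-5.6)
```

```text
jaw -6 rot tool deg [0.04 0.02 0.05] norm 0.1 | shift in final tool frame [ 0.3717  0.0366 -0.1085]
jaw 174 rot tool deg [-2.0000e-02  6.0000e-02 -1.7995e+02] norm 180.0 | shift in final tool frame [-0.3717 -0.0366 -0.1085]
shift now-frame [ 0.3717  0.037  -0.1086]
t 3.5 pos [ 0.5668 -0.3299  0.0265] q [ 0.62  0.65 -0.26  1.72  0.22  0.8   0.16] F [-0.5 -0.4  1.7] gap 0.055
```

Emit:
send_rows(angular=[[0,0,0],[0,0,0],[0,0,0],[0,0,0],[0,0,0]], linear=[[0,0,0],[0,0,-0.02],[0,0,-0.03],[0,0,-0.03],[0,0,-0.02]], grip=[0.3,0.3,0.3,0.3,0.3])

```text
clock: 4.0
eef_pos: [0.5668, -0.3297, 0.1278]
orientation: [2.326, 2.111, 0.001]
contact_force: [-0.3, -0.2, -1.2]
finger_gap: 0.055
```

Emit:
send_rows(angular=[[0,0,0],[0,0,0],[0,0,0],[0,0,0],[0,0,0]], linear=[[0.015,0.001,-0.01],[0.03,0.003,0],[0.04,0.004,0],[0.04,0.004,0],[0.04,0.004,0]], grip=[0.3,0.3,0.3,0.3,0.3])

```text
clock: 4.5
eef_pos: [0.5976, -0.1639, 0.1351]
orientation: [-2.324, -2.111, 0.001]
contact_force: [-0.5, 0.8, -0.9]
finger_gap: 0.0552
```

Run:
```python
from h import *
delta([.6395,.0365,.135],-5.6)
im=viewer.camera("side"); crop(im,"pics/d1.png",150,40,160,140,5)
```

```text
jaw -6 rot tool deg [-0.11 -0.04  0.1 ] norm 0.2 | shift in final tool frame [2.035e-01 2.220e-02 1.000e-04]
jaw 174 rot tool deg [ 7.000e-02 -1.800e-01 -1.799e+02] norm 179.9 | shift in final tool frame [-2.035e-01 -2.220e-02  1.000e-04]
shift now-frame [2.035e-01 2.250e-02 2.000e-04]
t 4.5 pos [ 0.5976 -0.1639  0.1351] q [ 0.42  0.48 -0.33  1.74  0.18  0.96 -0.08] F [-0.5  0.8 -0.9] gap 0.0552
```

View pics/d1.png

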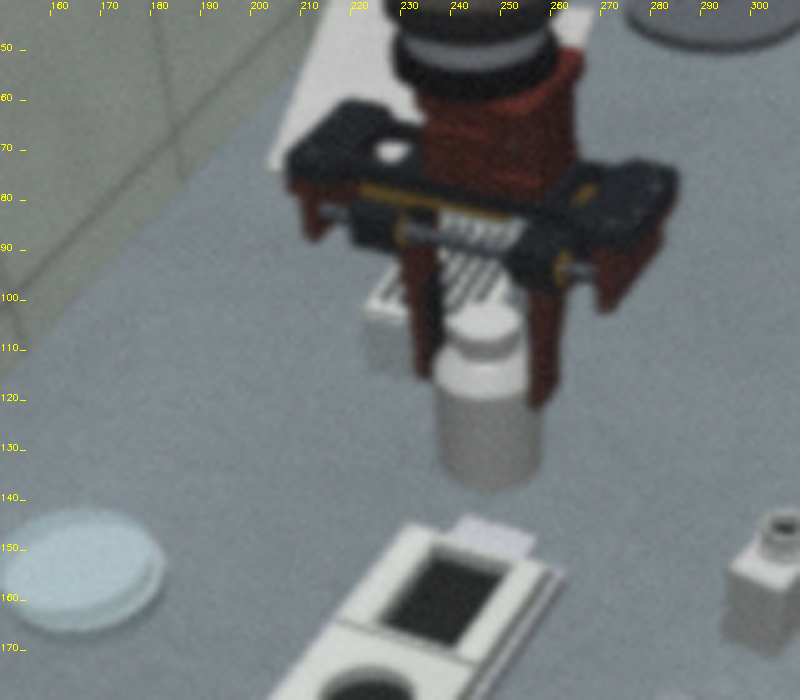

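Emit:
send_rows(angular=[[0,0,0],[0,0,0],[0,0,0],[0,0,0],[0,0,0]], linear=[[0.04,0.004,0],[0.04,0.004,0],[0.04,0.004,0],[0.04,0.005,0],[0.025,0.003,0]], grip=[0.3,0.3,0.3,0.3,0.3])

```text
clock: 5.05
eef_pos: [0.6351, 0.0207, 0.1352]
orientation: [-2.319, -2.115, -0.0]
contact_force: [0.2, 0.6, -1.1]
finger_gap: 0.055
```

Emit:
send_rows(angular=[[0,0,0],[0,0,0],[0,0,0],[0,0,0],[0,0,0]], linear=[[0.012,0.002,0],[0.004,0,0],[0,0,0.015],[0,0,0.03],[0,0,0.015]], grip=[0.3,0.3,0.3,0.3,0.3])

```text
clock: 5.55
eef_pos: [0.6376, 0.0279, 0.0728]
orientation: [-2.328, -2.107, 0.007]
contact_force: [-1.3, -1.3, -0.8]
finger_gap: 0.0549
```

Run:
```python
from h import *
im=viewer.camera("side"); crop(im,"pics/e1.png",150,80,140,150,4)
im=viewer.camera("top"); crop(im,"pics/e2.png",190,110,150,90,5)
delta([.6395,.0365,.0345],-5.6)
```

```text
jaw -6 rot tool deg [-0.35  0.12 -0.06] norm 0.4 | shift in final tool frame [0.0081 0.0017 0.0382]
jaw 174 rot tool deg [  0.19   0.54 179.94] norm 179.9 | shift in final tool frame [-0.0081 -0.0017  0.0382]
shift now-frame [0.0082 0.0019 0.0382]
t 5.65 pos [0.637  0.0286 0.0727] q [ 0.11  0.58 -0.35  1.73  0.24  0.88 -0.44] F [ 0.8 -0.7 -1. ] gap 0.0552
```

View pics/e1.png

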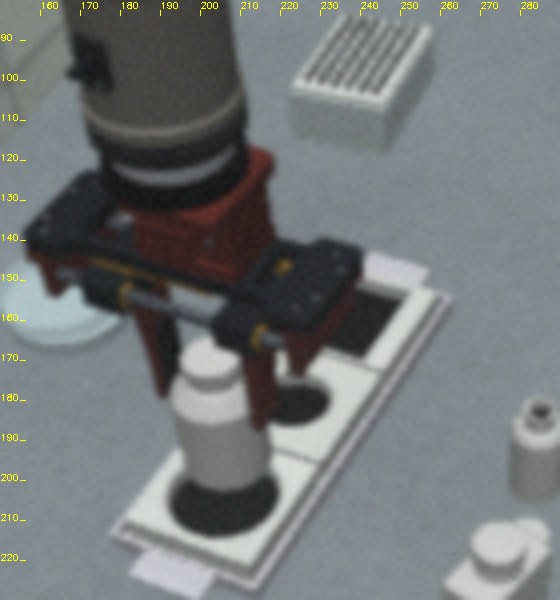

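View pics/e2.png

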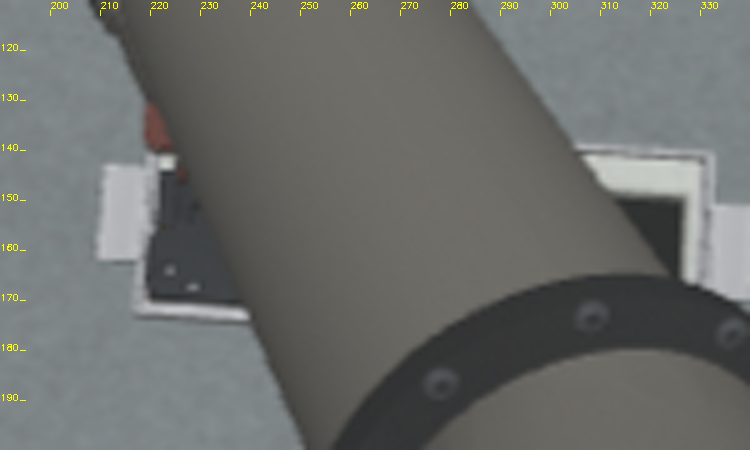

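Emit:
send_rows(angular=[[0,0,0],[0,0,0],[0,0,0],[0,0,0]], linear=[[0.006,0.0015,0],[0.002,0.0005,0],[0,0,0.01],[0,0,0]], grip=[0.3,0.3,0.3,0.3])

```text
clock: 6.05
eef_pos: [0.6419, 0.0388, 0.0654]
orientation: [-2.326, -2.112, 0.001]
contact_force: [0.4, -0.3, -1.3]
finger_gap: 0.0551
```

Run:
```python
from h import *
im=viewer.camera("side"); crop(im,"pics/e3.png",150,140,100,100,6)
delta([.6395,.0365,.0345],-5.6)
c=np.array([.6395,.0365])
# predicted bottle base centre & block corners
for z in(.022,):
  for a in range(0,360,45): print(np.round(proj("side",[c[0]+.036*np.cos(np.radians(a)),c[1]+.036*np.sin(np.radians(a)),z]),1))
```

```text
jaw -6 rot tool deg [-0.05  0.02  0.07] norm 0.1 | shift in final tool frame [-0.0023 -0.0023  0.0312]
jaw 174 rot tool deg [-4.0000e-02 -8.0000e-02 -1.7993e+02] norm 179.9 | shift in final tool frame [0.0023 0.0023 0.0312]
shift now-frame [-0.0023 -0.0022  0.0312]
t 6.1 pos [0.642  0.0386 0.0657] q [ 0.09  0.59 -0.35  1.72  0.25  0.87 -0.46] F [-0.4 -0.2 -0.9] gap 0.0549
[192.3 199.4]
[191.5 207.7]
[198.9 213.4]
[210.1 212.8]
[218.2 206.4]
[218.4 198.1]
[211.  192.9]
[200.3 193.4]
```

View pics/e3.png

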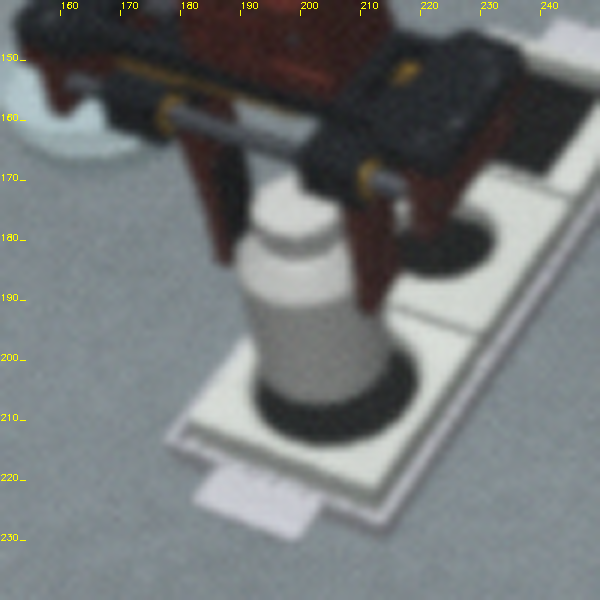

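Emit:
send_rows(angular=[[0,0,0],[0,0,0],[0,0,0],[0,0,0],[0,0,0]], linear=[[-0.002,-0.002,0],[0,0,0.01],[0,0,0.01],[0,0,0.007],[0,0,0]], grip=[0.3,0.3,0.3,0.3,0.3])

```text
clock: 6.6
eef_pos: [0.639, 0.0368, 0.0374]
orientation: [-2.325, -2.11, 0.004]
contact_force: [-0.4, 0.2, -0.8]
finger_gap: 0.0552
```

Emit:
send_rows(angular=[[0,0,0],[0,0,0],[0,0,0]], linear=[[0,0,0.003],[0,0,0],[0,0,0]], grip=[0.3,0.3,0.3])

```text
clock: 6.9
eef_pos: [0.6404, 0.037, 0.0363]
orientation: [2.326, 2.111, 0.0]
contact_force: [-0.8, 0.4, -0.8]
finger_gap: 0.055
```

Emit:
send_rows(angular=[[0,0,0],[0,0,0],[0,0,0]], linear=[[0,0,0.002],[0,0,0],[0,0,0]], grip=[0.3,0.3,0.3])

```text
clock: 7.2
eef_pos: [0.6407, 0.037, 0.0345]
orientation: [2.326, 2.111, 0.001]
contact_force: [0.7, 0.1, 0.5]
finger_gap: 0.0553
```

Emit:
send_rows(angular=[[0,0,0],[0,0,0],[0,0,0]], linear=[[0,0,0.001],[0,0,0],[0,0,0]], grip=[0.3,0.3,0.3])

```text
clock: 7.5
eef_pos: [0.6408, 0.037, 0.0345]
orientation: [2.326, 2.111, 0.001]
contact_force: [-2.0, -0.9, 8.2]
finger_gap: 0.055
```

Contact (8 N, z stopped at 0.0345, exactly as predicted). Release gradually, then rise.

Emit:
send_rows(angular=[[0,0,0],[0,0,0],[0,0,0],[0,0,0],[0,0,0]], linear=[[0,0,0],[0,0,0],[0,0,0],[0,0,0],[0,0,0]], grip=[0.65,0.8,0.9,1,1])

```text
clock: 8.0
eef_pos: [0.6401, 0.0369, 0.0329]
orientation: [-2.326, -2.111, 0.0]
contact_force: [0.4, -1.0, -1.0]
finger_gap: 0.0852
```

Emit:
send_rows(angular=[[0,0,0],[0,0,0],[0,0,0],[0,0,0],[0,0,0]], linear=[[0,0,-0.015],[0,0,-0.025],[0,0,-0.035],[0,0,-0.035],[0,0,0]], grip=[1,1,1,1,1])

```text
clock: 8.5
eef_pos: [0.644, 0.0378, 0.1499]
orientation: [2.322, 2.107, 0.013]
contact_force: [0.1, 0.2, 0.8]
finger_gap: 0.088
```

Run:
```python
from h import *
im=viewer.camera("side"); crop(im,"pics/f1.png",150,80,140,150,4)
delta([.528,.3444,.145],-5.6)
```

```text
jaw -6 rot tool deg [ 0.36 -0.07  0.05] norm 0.4 | shift in final tool frame [ 0.2944 -0.1438  0.0021]
jaw 174 rot tool deg [ 1.1000e-01  5.7000e-01 -1.7995e+02] norm 180.0 | shift in final tool frame [-0.2944  0.1438  0.0021]
shift now-frame [ 0.2945 -0.1436  0.0016]
t 8.55 pos [0.6424 0.0374 0.1471] q [ 0.11  0.5  -0.37  1.67  0.21  1.   -0.42] F [ 0.6  0.5 -0.6] gap 0.088
```

View pics/f1.png

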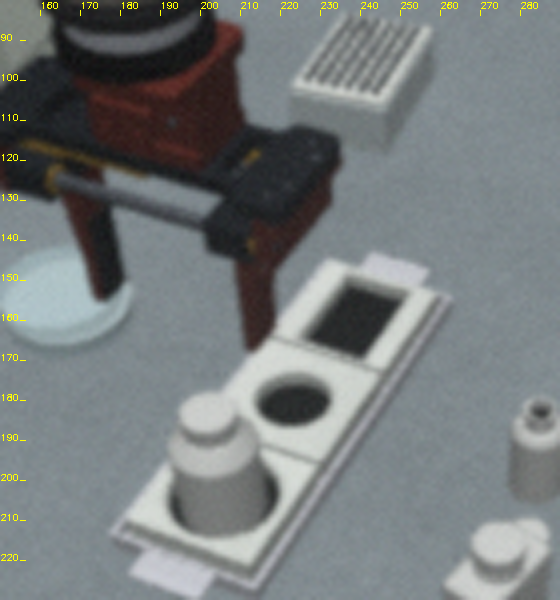

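Emit:
send_rows(angular=[[0,0,0],[0,0,0],[0,0,0],[0,0,0],[0,0,0]], linear=[[0.02,-0.01,0],[0.035,-0.017,0],[0.04,-0.02,0],[0.04,-0.02,0],[0.04,-0.02,0]], grip=[1,1,0.7,0.7,0.7])

```text
clock: 9.05
eef_pos: [0.5692, 0.2206, 0.1425]
orientation: [-2.326, -2.111, 0.002]
contact_force: [1.3, 0.5, 0.8]
finger_gap: 0.0674
```

Emit:
send_rows(angular=[[0,0,0],[0,0,0],[0,0,0],[0,0,0],[0,0,0]], linear=[[0.04,-0.02,0],[0.03,-0.015,0],[0.02,-0.009,0],[0.01,-0.004,0],[0,0,0]], grip=[0.7,0.7,0.7,0.7,0.7])

```text
clock: 9.55
eef_pos: [0.5315, 0.3249, 0.1427]
orientation: [-2.323, -2.114, 0.001]
contact_force: [-0.2, 0.0, 0.8]
finger_gap: 0.0614
```

Run:
```python
from h import *
im=viewer.camera("side"); crop(im,"pics/g1.png",10,180,280,204,2);crop(im,"pics/g1.png",20,200,260,184,3)
im=viewer.camera("top"); crop(im,"pics/g2.png",30,90,160,130,5)
delta([.528,.3444,.023],-5.6)
for uv in((125,150),(125,105),(42,150),(122,140)): print(uv,unproj("top",uv,.05).round(3))
```

```text
jaw -6 rot tool deg [-0.01  0.08 -0.03] norm 0.1 | shift in final tool frame [ 0.0218 -0.0072  0.1197]
jaw 174 rot tool deg [1.3000e-01 1.0000e-02 1.7997e+02] norm 180.0 | shift in final tool frame [-0.0218  0.0072  0.1197]
shift now-frame [ 0.022  -0.0072  0.1197]
t 9.65 pos [0.5331 0.322  0.1427] q [-0.32  0.49 -0.44  1.72  0.24  0.99 -0.94] F [-0.   0.2 -0.3] gap 0.0613
(125, 150) [0.646 0.316 0.05 ]
(125, 105) [0.763 0.319 0.05 ]
(42, 150) [0.652 0.523 0.05 ]
(122, 140) [0.672 0.324 0.05 ]
```

View pics/g1.png

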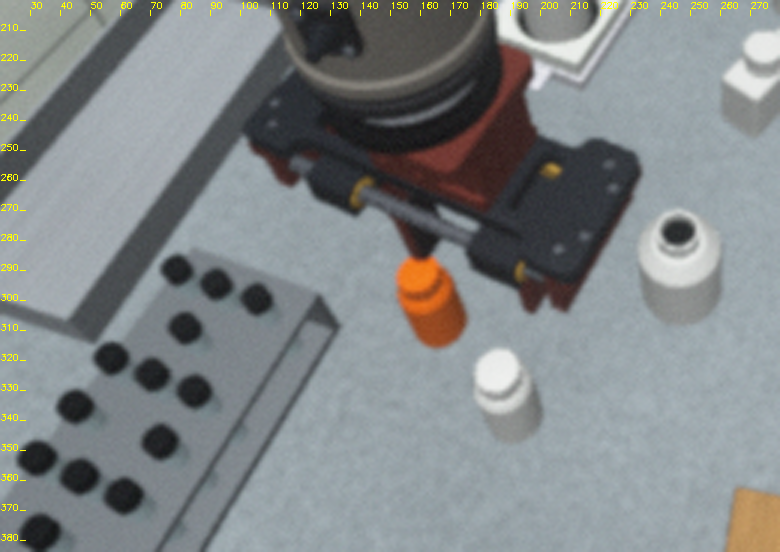

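View pics/g2.png

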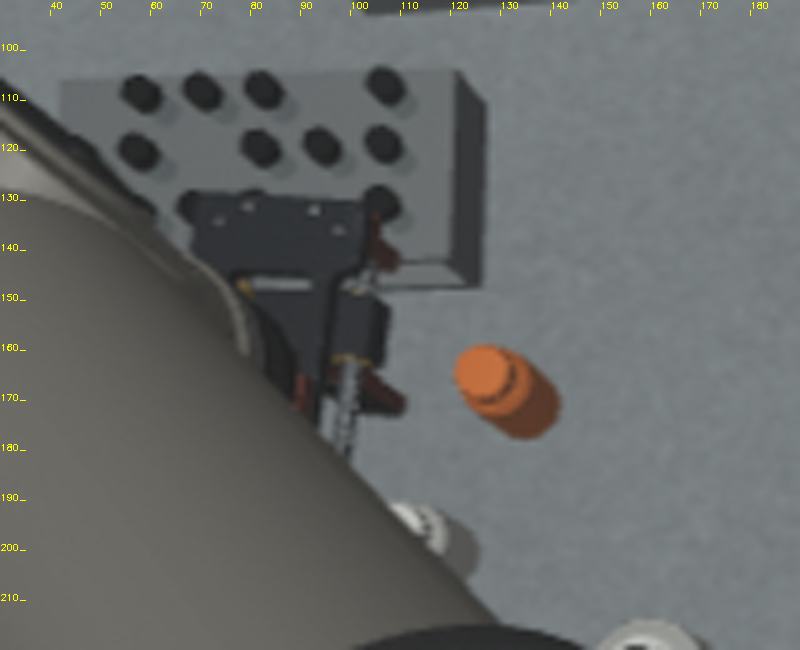

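Emit:
send_rows(angular=[[0,0,0],[0,0,0],[0,0,0],[0,0,0],[0,0,0]], linear=[[0.012,-0.004,0],[0.008,-0.003,0],[0,0,0],[0,0,0.02],[0,0,0.02]], grip=[0.7,0.7,0.7,0.7,0.7])

```text
clock: 10.15
eef_pos: [0.5281, 0.3445, 0.1033]
orientation: [2.326, 2.111, 0.003]
contact_force: [-0.5, 0.1, -0.4]
finger_gap: 0.0615
```

Run:
```python
from h import *
delta([.528,.3444,.023],-5.6)
im=viewer.camera("side"); crop(im,"pics/g3.png",110,230,150,120,5)
print(proj("side",arm.state()["eef_pos"]))
```

```text
jaw -6 rot tool deg [ 0.09 -0.05  0.05] norm 0.1 | shift in final tool frame [-0.0001 -0.      0.0803]
jaw 174 rot tool deg [ 9.0000e-02  1.4000e-01 -1.7995e+02] norm 179.9 | shift in final tool frame [0.0001 0.     0.0803]
shift now-frame [-0.0002 -0.0002  0.0803]
t 10.15 pos [0.5281 0.3445 0.1033] q [-0.37  0.54 -0.43  1.73  0.27  0.93 -1.  ] F [-0.5  0.1 -0.4] gap 0.0615
[184.61035809 317.27139686]
```

View pics/g3.png

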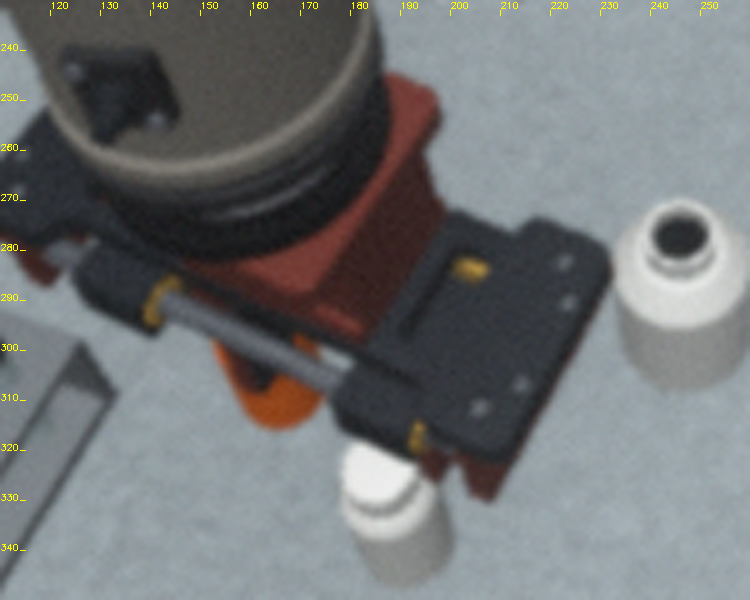

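Emit:
send_rows(angular=[[0,0,0],[0,0,0],[0,0,0],[0,0,0],[0,0,0]], linear=[[0,0,0.02],[0,0,0.025],[0,0,0.02],[0,0,0.013],[0,0,0]], grip=[0.7,0.7,0.7,0.7,0.7])

```text
clock: 10.7
eef_pos: [0.5266, 0.3434, 0.0237]
orientation: [-2.326, -2.111, 0.005]
contact_force: [-0.4, -0.4, -0.0]
finger_gap: 0.0615
```

Emit:
send_rows(angular=[[0,0,0],[0,0,0],[0,0,0],[0,0,0],[0,0,0]], linear=[[0,0,0],[0,0,0],[0,0,0],[0,0,0],[0,0,0]], grip=[0.3,0.3,0.2,0.2,0.2], grip_force=20)

```text
clock: 11.2
eef_pos: [0.5281, 0.3447, 0.026]
orientation: [2.326, 2.111, 0.003]
contact_force: [0.3, 0.3, 3.5]
finger_gap: 0.0349
```

Run:
```python
from h import *
delta([.6305,-.0554,.15],-5.6)
im=viewer.camera("side"); crop(im,"pics/g4.png",110,230,150,120,5)
```

```text
jaw -6 rot tool deg [ 0.08 -0.06  0.05] norm 0.1 | shift in final tool frame [-0.3882  0.1409 -0.124 ]
jaw 174 rot tool deg [ 9.0000e-02  1.2000e-01 -1.7995e+02] norm 180.0 | shift in final tool frame [ 0.3882 -0.1409 -0.124 ]
shift now-frame [-0.3882  0.1408 -0.1242]
t 11.2 pos [0.5281 0.3447 0.026 ] q [-0.39  0.64 -0.39  1.77  0.32  0.79 -1.04] F [0.3 0.3 3.5] gap 0.0349
```

View pics/g4.png

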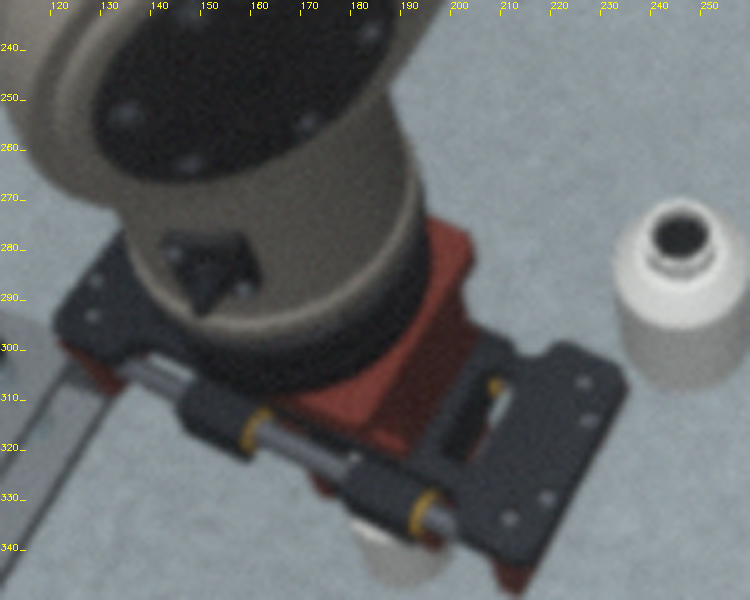

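Emit:
send_rows(angular=[[0,0,0],[0,0,0],[0,0,0],[0,0,0],[0,0,0]], linear=[[0,0,-0.02],[0,0,-0.03],[0,0,-0.035],[0,0,-0.03],[0,0,-0.02]], grip=[0.2,0.2,0.2,0.2,0.2])

```text
clock: 11.75
eef_pos: [0.5278, 0.3448, 0.1624]
orientation: [2.326, 2.111, 0.003]
contact_force: [0.2, -0.4, -0.8]
finger_gap: 0.0349
```

Emit:
send_rows(angular=[[0,0,0],[0,0,0],[0,0,0],[0,0,0],[0,0,0]], linear=[[-0.02,0.007,0],[-0.03,0.011,0],[-0.04,0.015,0],[-0.04,0.015,0],[-0.04,0.015,0]], grip=[0.2,0.2,0.2,0.2,0.2])

```text
clock: 12.25
eef_pos: [0.5735, 0.1673, 0.16]
orientation: [-2.326, -2.112, 0.001]
contact_force: [-0.1, -0.9, 0.1]
finger_gap: 0.0346
```

Run:
```python
from h import *
delta([.6305,-.0554,.16],-5.6)
im=viewer.camera("side"); crop(im,"pics/g5.png",110,130,150,150,4)
```

```text
jaw -6 rot tool deg [-0.03  0.02  0.08] norm 0.1 | shift in final tool frame [-0.2161  0.0784 -0.    ]
jaw 174 rot tool deg [-3.0000e-02 -4.0000e-02 -1.7992e+02] norm 179.9 | shift in final tool frame [ 0.2161 -0.0784 -0.    ]
shift now-frame [-0.2162  0.0781  0.    ]
t 12.25 pos [0.5735 0.1673 0.16  ] q [-0.07  0.42 -0.41  1.76  0.2   1.   -0.66] F [-0.1 -0.9  0.1] gap 0.0346
```

View pics/g5.png

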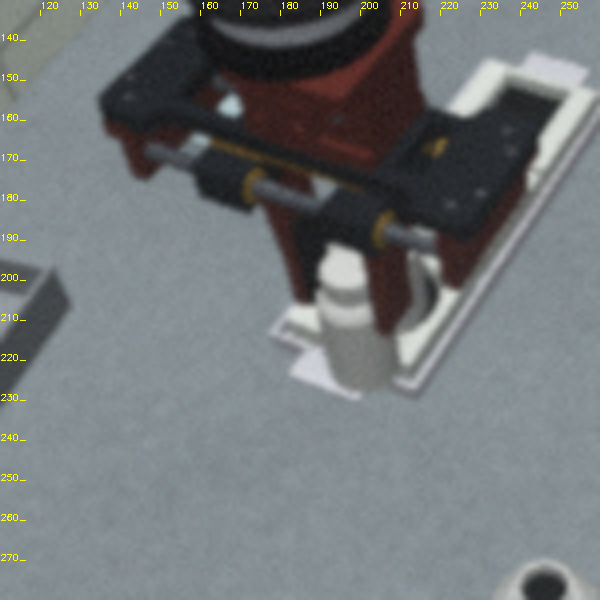

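Small bottle held upright. Continue over the small pocket.

Emit:
send_rows(angular=[[0,0,0],[0,0,0],[0,0,0],[0,0,0],[0,0,0]], linear=[[-0.04,0.015,0],[-0.04,0.015,0],[-0.04,0.014,0],[-0.04,0.014,0],[-0.03,0.011,0]], grip=[0.2,0.2,0.2,0.2,0.2])

```text
clock: 12.8
eef_pos: [0.624, -0.0301, 0.1599]
orientation: [2.329, 2.108, -0.002]
contact_force: [0.6, 0.6, -0.8]
finger_gap: 0.0349
```

Emit:
send_rows(angular=[[0,0,0],[0,0,0],[0,0,0],[0,0,0],[0,0,0]], linear=[[-0.017,0.006,0],[-0.008,0.003,0],[0,0,0],[0,0,0.02],[0,0,0.02]], grip=[0.2,0.2,0.2,0.2,0.2])

```text
clock: 13.3
eef_pos: [0.631, -0.0493, 0.1205]
orientation: [2.323, 2.115, 0.003]
contact_force: [-0.4, 0.1, -1.9]
finger_gap: 0.0346
```

Run:
```python
from h import *
delta([.6305,-.0554,.034],-5.6)
```

```text
jaw -6 rot tool deg [ 0.09 -0.09  0.25] norm 0.3 | shift in final tool frame [-0.0061  0.0001  0.0865]
jaw 174 rot tool deg [ 1.4000e-01  1.4000e-01 -1.7975e+02] norm 179.7 | shift in final tool frame [ 0.0061 -0.0001  0.0865]
shift now-frame [-0.0062 -0.      0.0864]
t 13.3 pos [ 0.631  -0.0493  0.1205] q [ 0.23  0.51 -0.34  1.72  0.2   0.95 -0.28] F [-0.4  0.1 -1.9] gap 0.0346
```

Emit:
send_rows(angular=[[0,0,0],[0,0,0],[0,0,0],[0,0,0],[0,0,0]], linear=[[-0.003,0,0],[-0.002,0,0.015],[0,0,0.02],[0,0,0.02],[0,0,0]], grip=[0.2,0.2,0.2,0.2,0.2])

```text
clock: 13.8
eef_pos: [0.6282, -0.0569, 0.0629]
orientation: [-2.323, -2.11, 0.004]
contact_force: [0.3, 0.2, -0.3]
finger_gap: 0.0349
```

Run:
```python
from h import *
delta([.6305,-.0554,.034],-5.6)
im=viewer.camera("side"); crop(im,"pics/g6.png",170,130,120,100,5)
delta([.6305,-.0554,.034],-5.6)
```

```text
jaw -6 rot tool deg [-0.23  0.    0.11] norm 0.3 | shift in final tool frame [0.0017 0.0021 0.0289]
jaw 174 rot tool deg [  -0.     -0.37 -179.89] norm 179.9 | shift in final tool frame [-0.0017 -0.0021  0.0289]
shift now-frame [0.0017 0.0022 0.0289]
t 13.8 pos [ 0.6282 -0.0569  0.0629] q [ 0.23  0.58 -0.32  1.76  0.23  0.85 -0.3 ] F [ 0.3  0.2 -0.3] gap 0.0349
jaw -6 rot tool deg [-0.11 -0.01  0.1 ] norm 0.1 | shift in final tool frame [0.0016 0.001  0.0305]
jaw 174 rot tool deg [ 1.000e-02 -1.700e-01 -1.799e+02] norm 179.9 | shift in final tool frame [-0.0016 -0.001   0.0305]
shift now-frame [0.0016 0.001  0.0304]
t 13.85 pos [ 0.6294 -0.0569  0.0645] q [ 0.23  0.58 -0.32  1.75  0.23  0.85 -0.29] F [ 0.5  0.1 -1.2] gap 0.0348
```

View pics/g6.png

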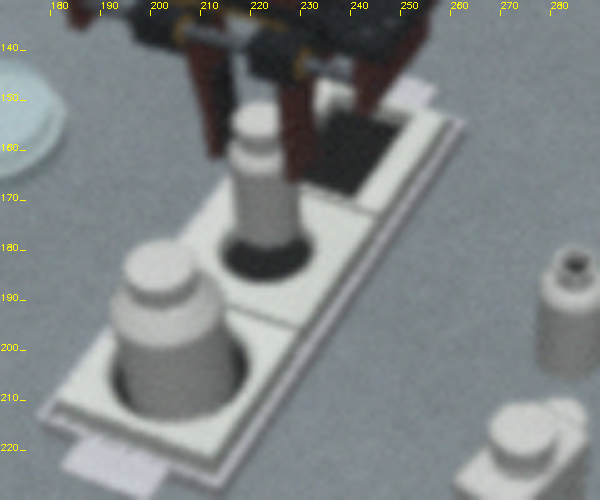

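Emit:
send_rows(angular=[[0,0,0],[0,0,0],[0,0,0],[0,0,0],[0,0,0]], linear=[[0.0015,0.001,0],[0,0,0.01],[0,0,0.01],[0,0,0.007],[0,0,0]], grip=[0.2,0.2,0.2,0.2,0.2])

```text
clock: 14.35
eef_pos: [0.6301, -0.0562, 0.0367]
orientation: [-2.325, -2.11, 0.003]
contact_force: [-0.5, 0.2, -0.9]
finger_gap: 0.0349
```

Emit:
send_rows(angular=[[0,0,0],[0,0,0],[0,0,0]], linear=[[0,0,0.002],[0,0,0],[0,0,0]], grip=[0.2,0.2,0.2])

```text
clock: 14.65
eef_pos: [0.6315, -0.0561, 0.0364]
orientation: [2.326, 2.111, 0.001]
contact_force: [-0.1, 0.6, -0.3]
finger_gap: 0.0348
```

Emit:
send_rows(angular=[[0,0,0],[0,0,0],[0,0,0]], linear=[[0,0,0.0015],[0,0,0],[0,0,0]], grip=[0.2,0.2,0.2])

```text
clock: 14.95
eef_pos: [0.6313, -0.0561, 0.0347]
orientation: [2.326, 2.111, 0.0]
contact_force: [-0.3, 0.8, -0.0]
finger_gap: 0.0346
```

Emit:
send_rows(angular=[[0,0,0],[0,0,0],[0,0,0]], linear=[[0,0,0.0012],[0,0,0],[0,0,0]], grip=[0.2,0.2,0.2])

```text
clock: 15.25
eef_pos: [0.6316, -0.0561, 0.034]
orientation: [2.326, 2.111, 0.001]
contact_force: [-0.6, -0.1, 4.1]
finger_gap: 0.0347
```

Emit:
send_rows(angular=[[0,0,0],[0,0,0],[0,0,0],[0,0,0],[0,0,0]], linear=[[0,0,0],[0,0,0],[0,0,0],[0,0,0],[0,0,0]], grip=[0.45,0.6,0.75,0.75,0.75])

```text
clock: 15.75
eef_pos: [0.6311, -0.0562, 0.0333]
orientation: [-2.326, -2.111, 0.0]
contact_force: [-0.2, 0.2, -0.1]
finger_gap: 0.0647
```

Emit:
send_rows(angular=[[0,0,0],[0,0,0],[0,0,0],[0,0,0],[0,0,0]], linear=[[0,0,-0.015],[0,0,-0.025],[0,0,-0.035],[0,0,-0.035],[0,0,-0.01]], grip=[0.75,0.75,0.75,0.75,0.75])

```text
clock: 16.25
eef_pos: [0.6339, -0.0559, 0.1589]
orientation: [2.322, 2.108, 0.008]
contact_force: [0.8, 0.6, -0.7]
finger_gap: 0.0657
```

Run:
```python
from h import *
im=viewer.camera("side"); crop(im,"pics/h1.png",170,130,120,100,5)
delta([.4502,.060,.14],-17.5)
```

```text
jaw -18 rot tool deg [ 0.41 -0.06 11.95] norm 12.0 | shift in final tool frame [ 0.0555 -0.2099  0.0186]
jaw 162 rot tool deg [ 9.0000e-02  6.0000e-01 -1.6805e+02] norm 168.1 | shift in final tool frame [-0.0555  0.2099  0.0186]
shift now-frame [ 0.0977 -0.194   0.0172]
t 16.3 pos [ 0.6337 -0.056   0.1586] q [ 0.24  0.47 -0.35  1.68  0.18  1.01 -0.26] F [1.5 0.1 0.9] gap 0.0656
```

View pics/h1.png

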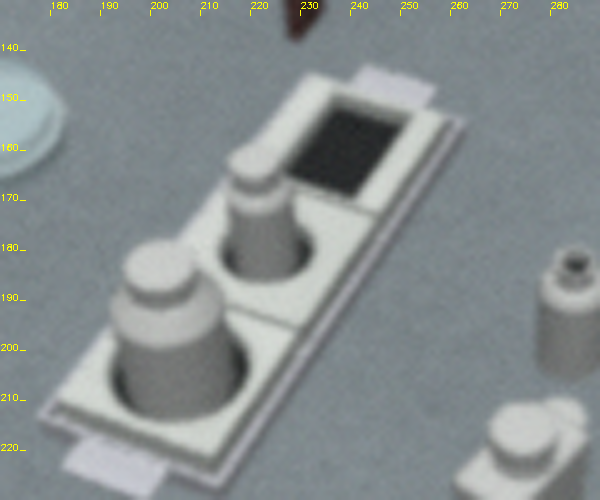

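Emit:
send_rows(angular=[[0,0,6],[0,0,6],[0,0,0],[0,0,0],[0,0,0]], linear=[[0,0,0],[0,0,0],[0.006,-0.022,0],[0.01,-0.038,0],[0.01,-0.04,0]], grip=[0.75,0.75,0.75,0.75,0.75])

```text
clock: 16.8
eef_pos: [0.5421, -0.0009, 0.1523]
orientation: [-2.534, -1.855, 0.002]
contact_force: [-0.2, 0.7, 0.3]
finger_gap: 0.0662
```

Emit:
send_rows(angular=[[0,0,0],[0,0,0],[0,0,0],[0,0,0],[0,0,0]], linear=[[0.01,-0.04,0],[0.009,-0.034,0],[0.006,-0.02,0],[0.003,-0.01,0],[0,0,0]], grip=[0.75,0.75,0.75,0.75,0.75])

```text
clock: 17.3
eef_pos: [0.4521, 0.0573, 0.1532]
orientation: [-2.533, -1.859, 0.001]
contact_force: [0.2, 0.1, -0.6]
finger_gap: 0.0654
```

Run:
```python
from h import *
im=viewer.camera("side"); crop(im,"pics/i1.png",190,140,140,120,5)
delta([.4502,.060,.026],-17.5)
```

```text
jaw -18 rot tool deg [ 0.01  0.01 -0.03] norm 0.0 | shift in final tool frame [ 0.0023 -0.0039  0.1273]
jaw 162 rot tool deg [ 2.0000e-02 -1.0000e-02  1.7997e+02] norm 180.0 | shift in final tool frame [-0.0023  0.0039  0.1273]
shift now-frame [ 0.0024 -0.0039  0.1273]
t 17.35 pos [0.4532 0.0566 0.1533] q [ 0.09  0.2  -0.4   2.08  0.1   0.87 -0.67] F [0.2 0.4 0.6] gap 0.0659
```

View pics/i1.png

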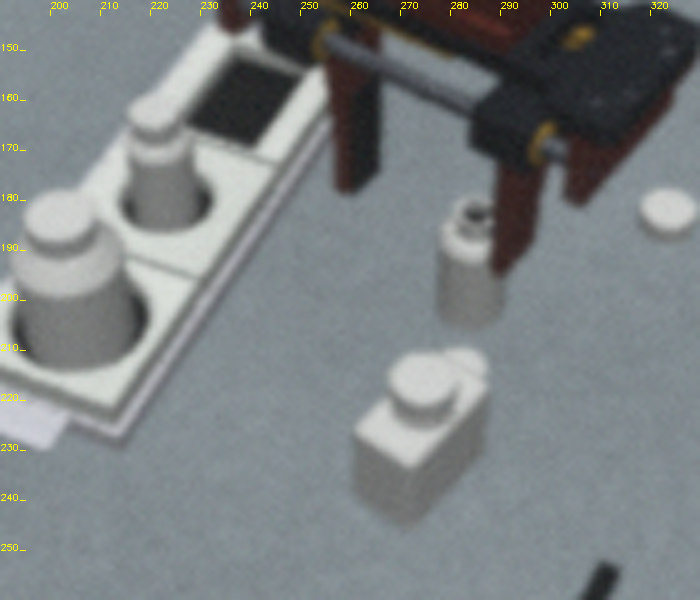

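Emit:
send_rows(angular=[[0,0,0],[0,0,0],[0,0,0],[0,0,0],[0,0,0]], linear=[[0.002,-0.003,0],[0,0,0.02],[0,0,0.03],[0,0,0.02],[0,0,0]], grip=[0.75,0.75,0.75,0.75,0.75])

```text
clock: 17.85
eef_pos: [0.4494, 0.0588, 0.0811]
orientation: [-2.533, -1.854, 0.007]
contact_force: [0.7, 0.1, -0.9]
finger_gap: 0.0658
```

Run:
```python
from h import *
im=viewer.camera("side"); crop(im,"pics/i2.png",190,140,140,120,5)
delta([.4502,.060,.026],-17.5)
```

```text
jaw -18 rot tool deg [-0.15  0.06 -0.09] norm 0.2 | shift in final tool frame [ 0.0007 -0.0004  0.0565]
jaw 162 rot tool deg [9.0000e-02 2.4000e-01 1.7991e+02] norm 179.9 | shift in final tool frame [-0.0007  0.0004  0.0565]
shift now-frame [ 0.0008 -0.0003  0.0565]
t 17.9 pos [0.4504 0.0592 0.0825] q [ 0.06  0.31 -0.38  2.15  0.17  0.71 -0.74] F [-0.4 -0.5  0.8] gap 0.0655
```

View pics/i2.png

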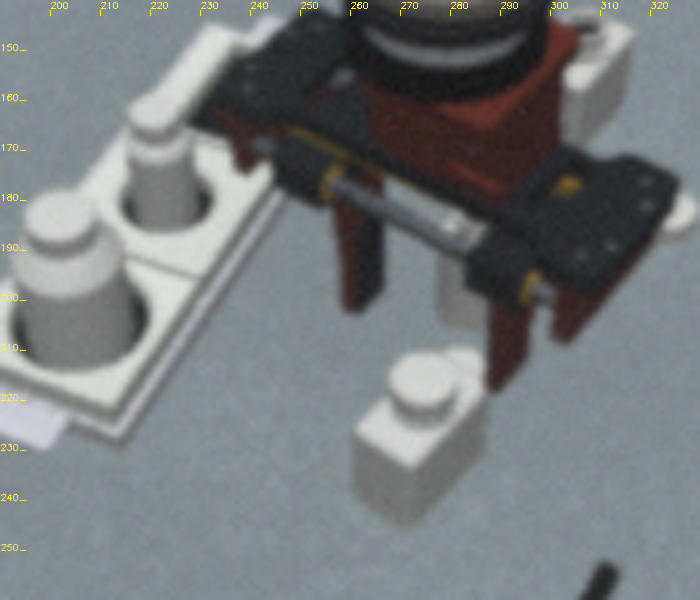

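Emit:
send_rows(angular=[[0,0,0],[0,0,0],[0,0,0],[0,0,0],[0,0,0]], linear=[[0.0005,0,0.015],[0,0,0.02],[0,0,0.015],[0,0,0.005],[0,0,0]], grip=[0.75,0.75,0.75,0.75,0.75])

```text
clock: 18.4
eef_pos: [0.4515, 0.0601, 0.0288]
orientation: [2.534, 1.856, 0.0]
contact_force: [-0.7, -0.1, -0.4]
finger_gap: 0.0662
```

Emit:
send_rows(angular=[[0,0,0],[0,0,0],[0,0,0],[0,0,0],[0,0,0]], linear=[[0,0,0],[0,0,0],[0,0,0],[0,0,0],[0,0,0]], grip=[0.5,0.4,0.2,0.2,0.2], grip_force=20)

```text
clock: 18.9
eef_pos: [0.4514, 0.0602, 0.0288]
orientation: [2.534, 1.856, 0.001]
contact_force: [-0.1, -0.8, 2.8]
finger_gap: 0.0359
```

Run:
```python
from h import *
im=viewer.camera("side"); crop(im,"pics/i3.png",190,140,140,120,5)
delta([.6215,-.147,.16],-5.6)
```

```text
jaw -6 rot tool deg [ 5.000e-02 -1.000e-02 -1.195e+01] norm 11.9 | shift in final tool frame [-0.1896  0.1896 -0.1312]
jaw 174 rot tool deg [-2.0000e-02 -7.0000e-02  1.6805e+02] norm 168.1 | shift in final tool frame [ 0.1896 -0.1896 -0.1312]
shift now-frame [-0.1462  0.2248 -0.131 ]
t 18.95 pos [0.4513 0.0602 0.0288] q [ 0.02  0.4  -0.34  2.19  0.24  0.59 -0.81] F [ 0.2 -0.1  3.3] gap 0.0356
```

View pics/i3.png

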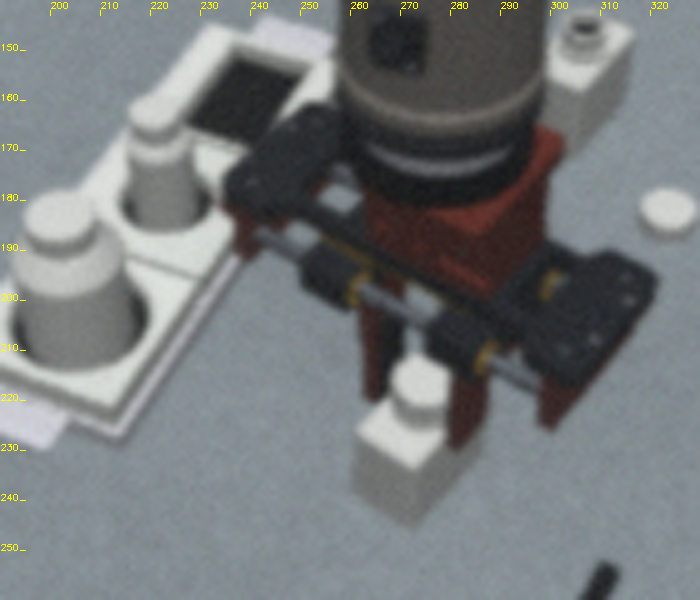

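Emit:
send_rows(angular=[[0,0,0],[0,0,0],[0,0,0],[0,0,0],[0,0,0]], linear=[[0,0,-0.02],[0,0,-0.03],[0,0,-0.035],[0,0,-0.03],[0,0,-0.015]], grip=[0.2,0.2,0.2,0.2,0.2])

```text
clock: 19.45
eef_pos: [0.4517, 0.0604, 0.1608]
orientation: [2.533, 1.856, 0.004]
contact_force: [0.6, 0.4, -1.4]
finger_gap: 0.0357
```

Emit:
send_rows(angular=[[0,0,-6],[0,0,-6],[0,0,0],[0,0,0],[0,0,0]], linear=[[0,0,0],[0,0,0],[-0.015,0.015,0],[-0.025,0.025,0],[-0.03,0.03,0]], grip=[0.2,0.2,0.2,0.2,0.2])

```text
clock: 19.95
eef_pos: [0.5136, -0.0161, 0.1583]
orientation: [-2.323, -2.114, 0.001]
contact_force: [0.2, 0.3, -0.5]
finger_gap: 0.0357
```

Run:
```python
from h import *
im=viewer.camera("side"); crop(im,"pics/j1.png",190,90,140,140,4)
delta([.6215,-.147,.16],-5.6)
```

```text
jaw -6 rot tool deg [ 0.18  0.15 -0.28] norm 0.4 | shift in final tool frame [-0.1125  0.1148 -0.0016]
jaw 174 rot tool deg [  0.23  -0.28 179.72] norm 179.7 | shift in final tool frame [ 0.1125 -0.1148 -0.0016]
shift now-frame [-0.1119  0.1154 -0.001 ]
t 20.0 pos [ 0.5182 -0.0238  0.1584] q [ 0.23  0.29 -0.36  1.95  0.13  0.92 -0.3 ] F [ 4.9 -4.8 -1.7] gap 0.0359
```

View pics/j1.png

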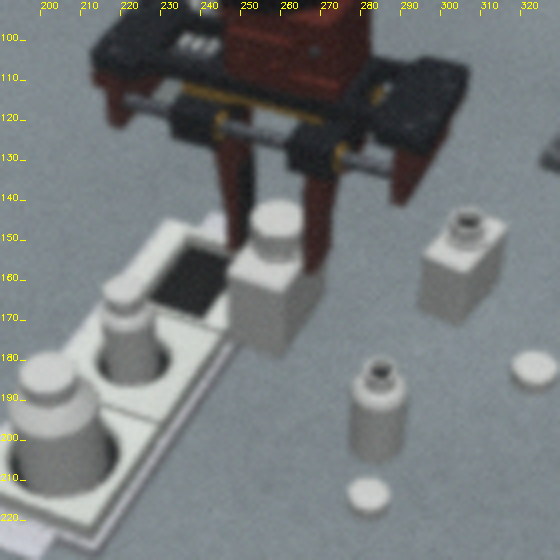

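Emit:
send_rows(angular=[[0,0,0],[0,0,0],[0,0,0],[0,0,0],[0,0,0]], linear=[[-0.028,0.028,0],[-0.028,0.028,0],[-0.025,0.026,0],[-0.018,0.018,0],[-0.008,0.009,0]], grip=[0.2,0.2,0.2,0.2,0.2])

```text
clock: 20.5
eef_pos: [0.6123, -0.1359, 0.1576]
orientation: [-2.329, -2.108, 0.002]
contact_force: [0.2, -0.4, -1.3]
finger_gap: 0.0359
```

Emit:
send_rows(angular=[[0,0,0],[0,0,0],[0,0,0],[0,0,0],[0,0,0]], linear=[[0,0,0],[0,0,0.02],[0,0,0.03],[0,0,0.02],[0,0,0]], grip=[0.2,0.2,0.2,0.2,0.2])

```text
clock: 21.0
eef_pos: [0.6086, -0.1309, 0.0856]
orientation: [-2.32, -2.11, 0.006]
contact_force: [-0.5, 0.1, -1.7]
finger_gap: 0.0361
```

Run:
```python
from h import *
im=viewer.camera("side"); crop(im,"pics/j2.png",180,90,120,120,5)
delta([.6215,-.147,.0368],-5.6)
```

```text
jaw -6 rot tool deg [-0.2  -0.05  0.17] norm 0.3 | shift in final tool frame [-0.0145  0.0128  0.0507]
jaw 174 rot tool deg [ 8.0000e-02 -3.2000e-01 -1.7983e+02] norm 179.8 | shift in final tool frame [ 0.0145 -0.0128  0.0507]
shift now-frame [-0.0145  0.013   0.0507]
t 21.05 pos [ 0.6101 -0.1314  0.0875] q [ 0.33  0.53 -0.29  1.76  0.19  0.88 -0.14] F [-0.6  0.5 -0.1] gap 0.0361
```

View pics/j2.png

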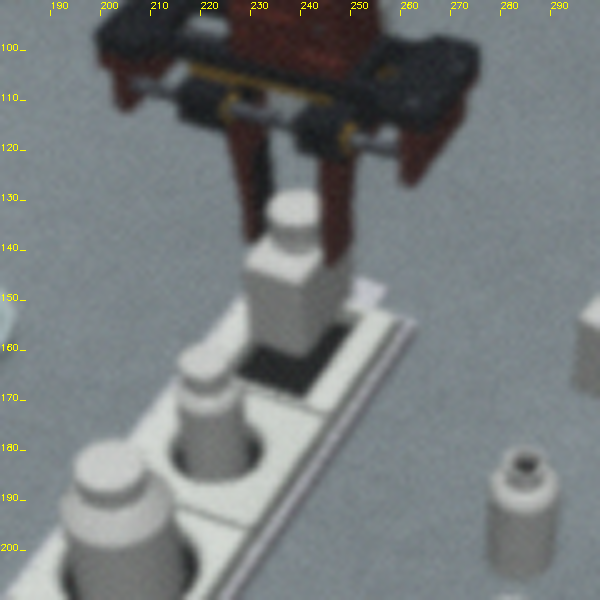

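Emit:
send_rows(angular=[[0,0,0],[0,0,0],[0,0,0],[0,0,0]], linear=[[-0.008,0.007,0],[-0.006,0.0055,0],[0,0,0],[0,0,0]], grip=[0.2,0.2,0.2,0.2])

```text
clock: 21.45
eef_pos: [0.6236, -0.149, 0.0892]
orientation: [2.327, 2.11, 0.001]
contact_force: [0.1, 0.4, -1.3]
finger_gap: 0.036
```

Run:
```python
from h import *
im=viewer.camera("side")
y=np.radians(-5.6);c=np.array([.6215,-.147]);X=np.array([np.cos(y),np.sin(y)]);Y=np.array([-np.sin(y),np.cos(y)])
img=cv2.imread("pics/side0.png")
big=cv2.resize(img[130:190,190:290],None,fx=7,fy=7,interpolation=cv2.INTER_CUBIC)
for z,col in((.022,(0,0,255)),):
  for hx,hy in((.026,.039),(.044,.044)):
    p=np.array([(proj("side",[*(c+a*hx*X+b*hy*Y),z])-[190,130]+.5)*7 for a,b in((1,1),(1,-1),(-1,-1),(-1,1))])
    cv2.polylines(big,[p.astype(int)],True,col,1)
cv2.imwrite("pics/ov.png",big)
delta([.6215,-.147,.0368],-5.6)
crop(im,"pics/j3.png",180,90,120,120,5)
```

```text
jaw -6 rot tool deg [ 0.03 -0.01  0.03] norm 0.0 | shift in final tool frame [ 0.0014 -0.0019  0.0521]
jaw 174 rot tool deg [ 1.0000e-02  5.0000e-02 -1.7997e+02] norm 180.0 | shift in final tool frame [-0.0014  0.0019  0.0521]
shift now-frame [ 0.0014 -0.0019  0.0521]
t 21.5 pos [ 0.6233 -0.1485  0.0889] q [ 0.34  0.55 -0.28  1.72  0.19  0.89 -0.12] F [-0.5  0.8 -1.2] gap 0.0354
```

View pics/ov.png

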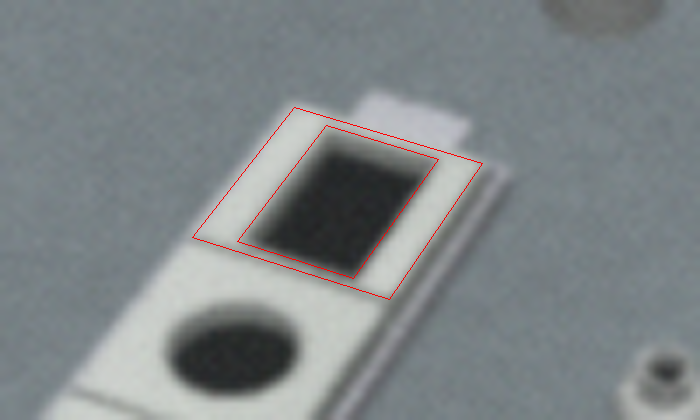

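View pics/j3.png

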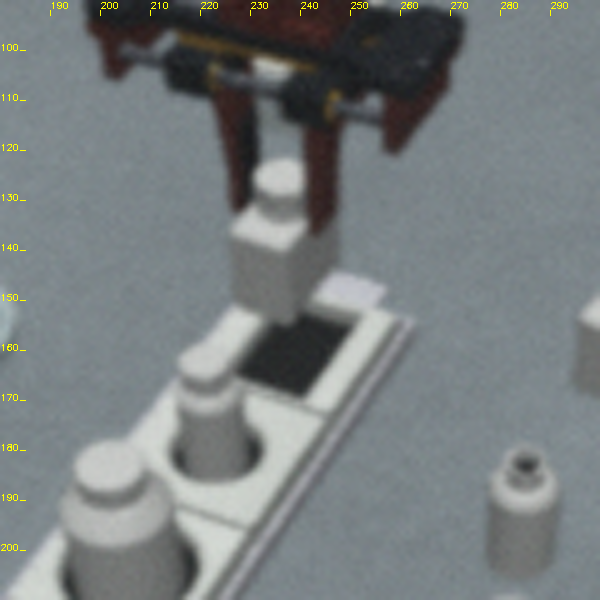

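Emit:
send_rows(angular=[[0,0,0],[0,0,0],[0,0,0],[0,0,0],[0,0,0]], linear=[[0.0014,-0.0019,0],[0,0,0.01],[0,0,0.01],[0,0,0.005],[0,0,0]], grip=[0.2,0.2,0.2,0.2,0.2])

```text
clock: 22.0
eef_pos: [0.6202, -0.1467, 0.0619]
orientation: [-2.325, -2.11, 0.002]
contact_force: [0.0, -0.4, -1.8]
finger_gap: 0.036
```

Run:
```python
from h import *
delta([.6215,-.147,.0368],-5.6)
im=viewer.camera("side");crop(im,"pics/j4.png",180,90,120,120,5)
```

```text
jaw -6 rot tool deg [-0.15 -0.01  0.07] norm 0.2 | shift in final tool frame [-0.0002  0.0013  0.0251]
jaw 174 rot tool deg [ 2.0000e-02 -2.3000e-01 -1.7993e+02] norm 179.9 | shift in final tool frame [ 0.0002 -0.0013  0.0251]
shift now-frame [-0.0002  0.0014  0.0251]
t 22.0 pos [ 0.6202 -0.1467  0.0619] q [ 0.34  0.58 -0.28  1.74  0.2   0.85 -0.13] F [ 0.  -0.4 -1.8] gap 0.036
```

View pics/j4.png

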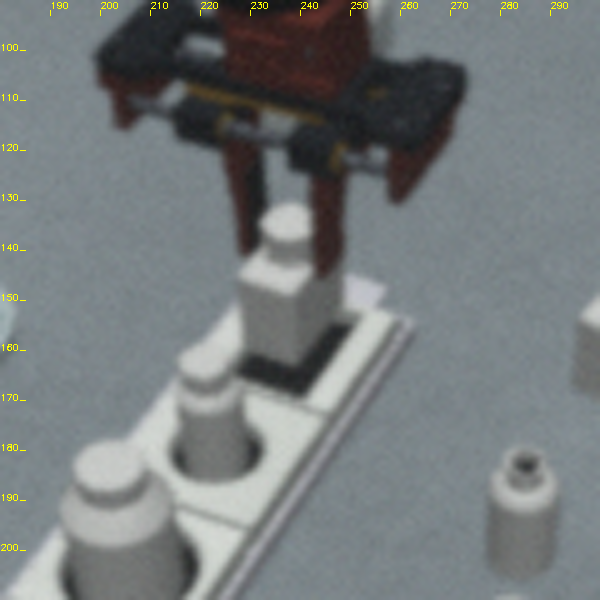

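Aligned over the rectangular recess; lower in steps.

Emit:
send_rows(angular=[[0,0,0],[0,0,0],[0,0,0],[0,0,0],[0,0,0]], linear=[[0,0,0.01],[0,0,0.008],[0,0,0.005],[0,0,0],[0,0,0]], grip=[0.2,0.2,0.2,0.2,0.2])

```text
clock: 22.55
eef_pos: [0.6213, -0.1469, 0.0403]
orientation: [-2.326, -2.111, 0.0]
contact_force: [-0.4, 0.6, -1.1]
finger_gap: 0.0358
```

Emit:
send_rows(angular=[[0,0,0],[0,0,0],[0,0,0]], linear=[[0,0,0.0015],[0,0,0],[0,0,0]], grip=[0.2,0.2,0.2])

```text
clock: 22.85
eef_pos: [0.6214, -0.147, 0.0392]
orientation: [2.326, 2.111, 0.0]
contact_force: [-0.2, 0.5, -2.1]
finger_gap: 0.0357
```

Emit:
send_rows(angular=[[0,0,0],[0,0,0],[0,0,0]], linear=[[0,0,0.0015],[0,0,0],[0,0,0]], grip=[0.2,0.2,0.2])

```text
clock: 23.15
eef_pos: [0.6212, -0.1468, 0.0374]
orientation: [-2.326, -2.111, 0.0]
contact_force: [-0.3, -0.0, -1.0]
finger_gap: 0.0356
```

Emit:
send_rows(angular=[[0,0,0],[0,0,0],[0,0,0]], linear=[[0,0,0.0012],[0,0,0],[0,0,0]], grip=[0.2,0.2,0.2])

```text
clock: 23.45
eef_pos: [0.6216, -0.147, 0.0369]
orientation: [2.326, 2.111, 0.0]
contact_force: [-1.7, -0.8, 5.0]
finger_gap: 0.0359
```

Contact at the expected height. Release, rise and look.

Emit:
send_rows(angular=[[0,0,0],[0,0,0],[0,0,0],[0,0,0],[0,0,0]], linear=[[0,0,0],[0,0,0],[0,0,0],[0,0,0],[0,0,0]], grip=[0.45,0.6,0.75,0.75,0.75])

```text
clock: 23.95
eef_pos: [0.6212, -0.1469, 0.0361]
orientation: [-2.326, -2.111, 0.0]
contact_force: [0.7, 0.2, -0.5]
finger_gap: 0.0649
```

Emit:
send_rows(angular=[[0,0,0],[0,0,0],[0,0,0],[0,0,0],[0,0,0]], linear=[[0,0,-0.015],[0,0,-0.025],[0,0,-0.04],[0,0,-0.04],[0,0,-0.04]], grip=[0.75,0.75,0.75,0.75,0.75])

```text
clock: 24.45
eef_pos: [0.6212, -0.1467, 0.1991]
orientation: [2.326, 2.111, 0.001]
contact_force: [0.2, -0.0, 0.3]
finger_gap: 0.0659
```

Emit:
send_rows(angular=[[0,0,0],[0,0,0],[0,0,0],[0,0,0],[0,0,0]], linear=[[-0.03,0,0],[-0.04,0,0],[-0.04,0,0],[-0.04,0,0],[-0.04,0,0]], grip=[0.75,0.75,0.75,0.75,0.75])

```text
clock: 24.95
eef_pos: [0.6027, -0.3375, 0.1978]
orientation: [2.325, 2.111, 0.001]
contact_force: [0.4, -0.2, 0.9]
finger_gap: 0.0661
```

Emit:
send_rows(angular=[[0,0,0],[0,0,0],[0,0,0],[0,0,0],[0,0,0]], linear=[[-0.04,0,0],[-0.04,0,0],[-0.03,0,0],[0,0,0],[0,0,0]], grip=[0.75,0.75,0.75,0.75,0.75])

```text
clock: 25.45
eef_pos: [0.5921, -0.4458, 0.1969]
orientation: [2.327, 2.11, 0.001]
contact_force: [-0.1, 1.2, 0.3]
finger_gap: 0.066
```

Run:
```python
from h import *
cv2.imwrite("pics/topF.png",viewer.camera("top"));cv2.imwrite("pics/sideF.png",viewer.camera("side"))
crop("pics/topF.png","pics/k1.png",80,120,330,140,2)
crop("pics/topF.png","pics/k3.png",205,115,140,70,5)
crop("pics/sideF.png","pics/k2.png",140,90,190,260,2)
a=cv2.imread("pics/top0.png").astype(int);b=cv2.imread("pics/topF.png").astype(int)
for n,(u,v) in dict(bigo=(159,226),smallo=(276,222),flato=(342,227)).items():
  print(n,np.abs(a-b)[v-15:v+15,u-18:u+18].mean())
delta([0,0,0],0)
```

```text
bigo 1.6194444444444445
smallo 1.7410493827160494
flato 1.7209876543209877
jaw 0 rot tool deg [ 0.05 -0.06 -5.42] norm 5.4 | shift in final tool frame [ 0.4435 -0.5932  0.197 ]
jaw 180 rot tool deg [-9.0000e-02 -8.0000e-02  1.7458e+02] norm 174.6 | shift in final tool frame [-0.4435  0.5932  0.197 ]
shift now-frame [ 0.3852 -0.6327  0.1968]
t 25.55 pos [ 0.5932 -0.4435  0.197 ] q [ 0.7   0.6  -0.22  1.36  0.13  1.19  0.37] F [-0.   0.7 -0.3] gap 0.0659
```

View pics/topF.png

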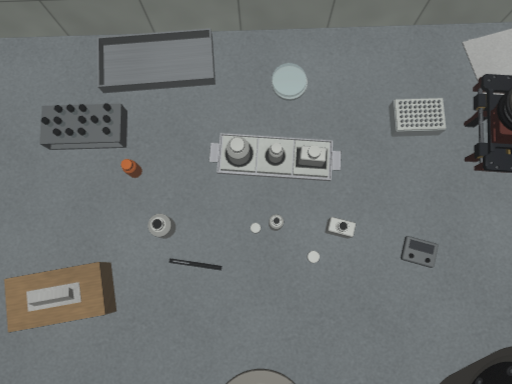

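View pics/k3.png

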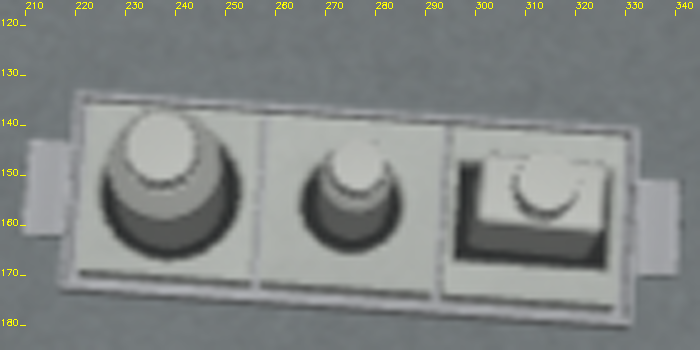

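View pics/k2.png

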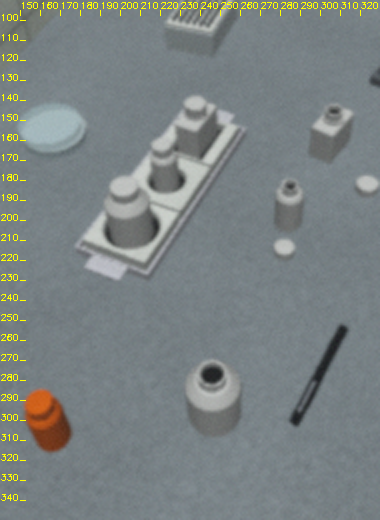

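Run:
```python
from h import *
for n,c,z,t in(("big",(161,146),.096,(.6395,.0365)),("small",(357,165),.084,(.6305,-.0554)),("flat",(546,184),.084,(.6215,-.147))):
  p=unproj("top",((c[0]+.5)/5-.5+205,(c[1]+.5)/5-.5+115),z);print(n,p.round(4),np.round(p[:2]-t,4),proj("side",[*t,z]).round(1))
print(order.sign_off())
```

```text
big [0.6393 0.0369 0.096 ] [-0.0002  0.0004] [201.4 182.6]
small [ 0.6307 -0.0557  0.084 ] [ 0.0002 -0.0003] [220.6 162.1]
flat [ 0.6187 -0.1451  0.084 ] [-0.0028  0.0019] [236.9 141.1]
the job is handed in; nothing more can be done
None
```

I stood all three capped bottles in their matching pockets and handed the job in at about 25.6 s of the 80 s; the hand-in reported no verdict.

- **Placing:** each bottle was lowered in small steps until I felt light contact (4–8 N) within about 0.1 mm of the height expected for the pocket floor. I then released it and backed the gripper away.
- **Position:** in the last top picture, the big and small bottles are within about 0.5 mm of their pocket centres. The flat one is about 3.4 mm off; the limit is 14 mm. All three look upright in both views.
- **Bystanders:** the three open bottles look unchanged from the first picture. The orange bottle also still stands where it was.
- **Failed or disagreeing checks:** none. The pocket centres are good to about 2 mm, going by the camera calibration.

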